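Re-sort and restock the bonding rack under its sliding guard

ROBOT

A 6-joint arm with a two-finger parallel gripper is mounted at the origin on a cart in front of the work surface, level with it; the furniture and walls round the work are solid. World frame = base frame: x ahead of the robot, y to its left, z up, the work surface at z = 0. Lengths are in m, angles in rad, forces in N, time in s.
With the tool pointing down it reaches from about 0.375 to 0.925 m from the base axis. Payload 5.7 kg.
Tool frame: the origin (TCP) lies midway between the tips of the shut fingers; the grasp point (between the pads) lies 19 mm behind it; z points along the fingers, y is the line along which they close (so a half turn about z gives the same grasp; the last joint's range is limited). The gripper opens to 88 mm and grips with 3 to 60 N. Pads are 20 mm wide; open, the fingers measure 115 mm over their backs; the gripper's body (75 mm by 178 mm) begins 61 mm behind the grasp point.
Start: joints at [1.22, 0.359, 1.51, -0, 1.272, -0.115], TCP at [0.14, 0.583, 0.223] pointing down, gripper open.
Joint ranges: [-2.97, 2.97], [-1.01, 2.36], [0.21, 2.38], [-0.96, 4.11], [0.2, 2.71], [-2.98, 2.98]. Speed limits (rad/s): [2.39, 2.39, 3.14, 3.14, 3.14, 3.14].

INTERFACE

Orientations are given as a unit quaternion [w, x, y, z].
In Python, from cell import robot gives the robot as it stands.
- The arm moves only by the shell command python3 -m pendant 'ROWS'. ROWS is JSON, a list of rows, each an object with "turn": the turn, a rotation vector about the tool's x, y, z in degrees, a list of three; "offset": the shift along the tool's x, y, z in cm, a list of three; "jaw": the closure, from 0 (fully open) to 1 (shut). A call has 1 to 12 rows; each row shifts and turns the commanded pose from where the row before left it, along the tool's axes as they then stand; what a row does not reach is not made up. A row lasts 1/12 s, in which the tool goes at most 41.7 mm and 7.16 degrees, less where a joint would pass 70% of its speed; a pose out of reach is approached as far as the arm can. A call is refused whole if a number of a shift passes 4.17 or a number of a turn 7.16, either way. A call with a gripper value outside its range is refused whole. The fingers move at their own pace and stop on an object; the grip force is fixed at half the most. Time passes only in rows, so rows that do not move let the fingers close. It gives the time, the measured TCP pose, the force, the opening and the grip force at its end, in the units of the state.
- robot.sense(): the state, without advancing time (a new reading comes with each control period).
- robot.camera(name): name is "scene" or "side" or "wrist"; returns the picture (480x640x3 uint8, blue, green, red); there is no depth.
- robot.camera_info(name): a dict with "fx", "fy", "cx", "cy" (pixels), "k1" (the pictures are not rectified: a ray, as slopes to the right and down, at radius r is drawn at 1 + k1 r^2 times it, then the intrinsics apply), "R" (3x3) and "t" (3): a world point X has camera coordinates R X + t. Camera axes: x right, y down, z forward; pixel columns grow to the right and rows downward; lengths in m; the calibration is good to about 2 mm. A picture is of the moment at which its call begins: read the wrist's pose just before it. camera_info takes no time and is no camera call; for the wrist camera it gives the pose at the moment of the call.
- robot.hand_in(): hands the job in; it is judged then, once.
Trained networks look in the newest picture that a camera, given by its name, has taken for a name from the list of things; names that differ only in an ending like _2 or _b are one class to them, and where a whole thing is asked for, a point or a joint stands for the part that bears it (a point fixed in the world has none). Each returns a list of dicts, best first, with "conf" (0 to 1); they miss things now and then, are a little off and sometimes report something else, mostly with a low value. They report only what shows in the picture. A call takes as long as a camera call. They do not tell look-alikes from the thing itself.
- robot.find_in(camera, label): "bbox" ([left, top, right, bottom] in pixels, round what is visible of it).
- robot.trace(camera, label): "mask" (480x640 bool, what is visible of it) and "bbox" ([left, top, right, bottom] in pixels, round what is visible of it).
- robot.landmark_of(camera, label): "at" ([column, row] in pixels: a listed point, or the origin of a listed thing).
The state is a dict: "time": time; "joints": joint angles; "joint_vel": joint speeds; "effort": joint torques, N m; "ee_pos": TCP position; "orientation": TCP orientation; "contact_force": force on the tool from outside, world axes, zero at the start; "wrist_torque": the same for the moment, N m; "width": finger opening in m; "grasp_force": force on a finger pad.
Only numpy, scipy, OpenCV 4.12 (cv2) and the standard library are available. Lean on these libraries where they do the work, as an engineer would, in place of code of your own. Each camera call takes 0.05 s, during which the arm holds its last target. There are 200 camera calls.

TASK

In the bonding rack the jar and the tin stand on each other's front pads: slide the clear guard fully open, exchange the two so that each stands in the middle of the pad where the other was, and stand every screw pot that is on the bench left of the rack upright in the middle of a back pad of its own. With everything in place slide the guard fully shut over it, and leave the dispenser, the tape roll and the pliers alone.

Things in the scene. Friction and masses are not known exactly. Their poses are not given: they have to be found in the camera images.
- rack: Low fixed bonding rack, 210 (its x) by 480 (its y) by 60 mm high, origin under its middle on the bench, turned up to 6 degrees. +x points away from the robot, +y to its left. Floor 6 mm thick; along each long side a 28 mm high wall and above it a rail on posts (top at 60 mm; all at |x| > 97 mm), the ends open. The +y half is the bay with five pads; the open guard lies over the -y half.
- guard_handle (a point): Grip point on the guard's handle: an upright black bar in the middle of the guard, 45 mm along the rack's x, 12 mm thick along its y, rising 40 mm above the guard's 4 mm panel; the point lies 14 mm below the bar's top, 26 mm above the panel and 86 mm above the bench. Pinch it from above across its 12 mm, or push it.
- guard (a joint): Flat clear sliding guard, 208 (rack x) by 220 mm, its underside 56 mm above the bench, lying on the rails over the bay. Value in m: 0 = shut over the bay (starts up to 0.04 ajar), 0.27 = fully open, its edge then 160 mm from the bay's middle. Opens along the rack's -y (to the robot's right), needs 2 to 3 N, stays where left.
- front_pad_left (a point): Centre of the left front pad of the rack: a flat dark rubber disc, 70 mm across, flush with the rack's floor (6 mm above the bench). Near row, left as the robot sees it.
- front_pad_right (a point): Centre of the right front pad of the rack: a flat dark rubber disc, 70 mm across, flush with the rack's floor (6 mm above the bench). 100 mm from the left one, along the rack's y.
- back_pad_left (a point): Centre of the left back pad of the rack: a flat dark rubber disc, 44 mm across, flush with the rack's floor (6 mm above the bench). Back row, 84 mm behind the front row.
- back_pad_mid (a point): Centre of the middle back pad of the rack: a flat dark rubber disc, 44 mm across, flush with the rack's floor (6 mm above the bench). 60 mm from either neighbour, midway along the bay between the two front pads; the rack's left end is 125 mm away along +y.
- back_pad_right (a point): Centre of the right back pad of the rack: a flat dark rubber disc, 44 mm across, flush with the rack's floor (6 mm above the bench).
- jar_centre (a point): Centre, half-way up, of the squat round screw jar (white, black cap), 54 mm across the body, 44 mm high, about 0.14 kg; z is its upright axis. Starts on one of the two front pads.
- tin_centre (a point): Centre, half-way up, of the low bare-metal tin, 44 mm across, 34 mm high, about 0.12 kg; z is its upright axis. Starts on the other front pad.
- pot_0_centre (a point): Centre, half-way up, of a small round grey screw pot, 36 mm across, 30 mm high, about 0.05 kg; z is its upright axis. Stands on the bench left of the rack, or is absent. Two or three are present, all alike.
- pot_1_centre (a point): Centre, half-way up, of a small round grey screw pot, 36 mm across, 30 mm high, about 0.05 kg; z is its upright axis. Stands on the bench left of the rack, or is absent. Two or three are present, all alike.
- pot_2_centre (a point): Centre, half-way up, of a small round grey screw pot, 36 mm across, 30 mm high, about 0.05 kg; z is its upright axis. Stands on the bench left of the rack, or is absent. Two or three are present, all alike.
- dispenser: Grey solvent dispenser with a hoop on top, 53x60x129 mm, origin under its foot; a bystander, leave alone.
- tape_roll: Roll of tape lying flat, 96 mm across, 24 mm high, origin under its centre; a bystander, leave alone.
- pliers: Pliers lying flat, 51x156x12 mm, origin under the middle; a bystander, leave alone.
Not all that is in view belongs to the job. Leave any green or yellow look-alike of the part that bears pot_2_centre alone. What is shaped like the part that bears pot_0_centre but blue or green is not meant.

How it is judged:
On the way, in this order (a step that is already met when the one before it is completed fails the run):
1. the guard is slid fully open (value of joint guard above 0.255 m), for 0.2 s.
2. jar and tin exchanged and every screw pot on a back pad, the guard still open (((horizontal distance between jar_centre and front_pad_left below 0.012 m and height (world z) of jar_centre below 0.036 m and angle between each of jar_centre, tin_centre's own z axis and vertical below 0.15 rad and horizontal distance between tin_centre and front_pad_right below 0.012 m and height (world z) of tin_centre below 0.031 m) or (horizontal distance between jar_centre and front_pad_right below 0.012 m and height (world z) of jar_centre below 0.036 m and angle between each of jar_centre, tin_centre's own z axis and vertical below 0.15 rad and horizontal distance between tin_centre and front_pad_left below 0.012 m and height (world z) of tin_centre below 0.031 m)) and distance of each of jar_centre, tin_centre from where it was at the start of the episode above 0.06 m and ((horizontal distance between pot_0_centre and back_pad_left below 0.012 m and height (world z) of pot_0_centre below 0.03 m and angle between pot_0_centre's own z axis and vertical below 0.15 rad) or (horizontal distance between pot_0_centre and back_pad_mid below 0.012 m and height (world z) of pot_0_centre below 0.03 m and angle between pot_0_centre's own z axis and vertical below 0.15 rad) or (horizontal distance between pot_0_centre and back_pad_right below 0.012 m and height (world z) of pot_0_centre below 0.03 m and angle between pot_0_centre's own z axis and vertical below 0.15 rad)) and ((horizontal distance between pot_1_centre and back_pad_left below 0.012 m and height (world z) of pot_1_centre below 0.03 m and angle between pot_1_centre's own z axis and vertical below 0.15 rad) or (horizontal distance between pot_1_centre and back_pad_mid below 0.012 m and height (world z) of pot_1_centre below 0.03 m and angle between pot_1_centre's own z axis and vertical below 0.15 rad) or (horizontal distance between pot_1_centre and back_pad_right below 0.012 m and height (world z) of pot_1_centre below 0.03 m and angle between pot_1_centre's own z axis and vertical below 0.15 rad)) and ((horizontal distance between pot_2_centre and back_pad_left below 0.012 m and height (world z) of pot_2_centre below 0.03 m and angle between pot_2_centre's own z axis and vertical below 0.15 rad) or (horizontal distance between pot_2_centre and back_pad_mid below 0.012 m and height (world z) of pot_2_centre below 0.03 m and angle between pot_2_centre's own z axis and vertical below 0.15 rad) or (horizontal distance between pot_2_centre and back_pad_right below 0.012 m and height (world z) of pot_2_centre below 0.03 m and angle between pot_2_centre's own z axis and vertical below 0.15 rad)) and value of joint guard above 0.23 m), for 0.2 s.
At the end, for the whole second after the job is handed in: Jar and tin each stand upright within 12 mm of the centre of the front pad where the other started, each screw pot present stands upright within 12 mm of the centre of a back pad, and the guard is shut to within 8 mm (((horizontal distance between jar_centre and front_pad_left below 0.012 m and height (world z) of jar_centre below 0.036 m and angle between each of jar_centre, tin_centre's own z axis and vertical below 0.15 rad and horizontal distance between tin_centre and front_pad_right below 0.012 m and height (world z) of tin_centre below 0.031 m) or (horizontal distance between jar_centre and front_pad_right below 0.012 m and height (world z) of jar_centre below 0.036 m and angle between each of jar_centre, tin_centre's own z axis and vertical below 0.15 rad and horizontal distance between tin_centre and front_pad_left below 0.012 m and height (world z) of tin_centre below 0.031 m)) and distance of each of jar_centre, tin_centre from where it was at the start of the episode above 0.06 m and ((horizontal distance between pot_0_centre and back_pad_left below 0.012 m and height (world z) of pot_0_centre below 0.03 m and angle between pot_0_centre's own z axis and vertical below 0.15 rad) or (horizontal distance between pot_0_centre and back_pad_mid below 0.012 m and height (world z) of pot_0_centre below 0.03 m and angle between pot_0_centre's own z axis and vertical below 0.15 rad) or (horizontal distance between pot_0_centre and back_pad_right below 0.012 m and height (world z) of pot_0_centre below 0.03 m and angle between pot_0_centre's own z axis and vertical below 0.15 rad)) and ((horizontal distance between pot_1_centre and back_pad_left below 0.012 m and height (world z) of pot_1_centre below 0.03 m and angle between pot_1_centre's own z axis and vertical below 0.15 rad) or (horizontal distance between pot_1_centre and back_pad_mid below 0.012 m and height (world z) of pot_1_centre below 0.03 m and angle between pot_1_centre's own z axis and vertical below 0.15 rad) or (horizontal distance between pot_1_centre and back_pad_right below 0.012 m and height (world z) of pot_1_centre below 0.03 m and angle between pot_1_centre's own z axis and vertical below 0.15 rad)) and ((horizontal distance between pot_2_centre and back_pad_left below 0.012 m and height (world z) of pot_2_centre below 0.03 m and angle between pot_2_centre's own z axis and vertical below 0.15 rad) or (horizontal distance between pot_2_centre and back_pad_mid below 0.012 m and height (world z) of pot_2_centre below 0.03 m and angle between pot_2_centre's own z axis and vertical below 0.15 rad) or (horizontal distance between pot_2_centre and back_pad_right below 0.012 m and height (world z) of pot_2_centre below 0.03 m and angle between pot_2_centre's own z axis and vertical below 0.15 rad)) and value of joint guard below 0.008 m); the robot touches nothing.
It fails at once if the dispenser, tape roll or pliers is moved by more than 30 mm (distance of any of dispenser, tape_roll, pliers from where it was at the start of the episode above 0.03 m).
Of pot_0, pot_1, pot_2 only 2 to 3 are there at a start; the rules pass over those that are not, and their reading is None.
At some moment in a run one of jar, tin, pot_0, pot_1, pot_2 may be knocked a few centimetres aside while the robot is not near it.
It also fails if it takes over 210 s, if anything falls off the work surface, if the arm or the gripper's body presses on something with over 40 N, if the wrist force passes 120 N, or if a joint passes its speed limit or range.

## Working session

There is one attempt and no reset: what is moved stays moved. The work goes in short steps, Python scripts to look and compute and a shell command to move; the robot and the scene stay as the last step left them, time stands still between calls to the robot, and variables do not carry over. Pictures are saved under pics/ and viewed, at most 17 in all, crops included, and the job is handed in when it is done.

```bash
mkdir -p pics
cat > h.py <<'E'
import numpy as np, cv2
from cell import robot
def ray(info,px):
    # returns origin, dir in world
    x=(px[0]-info["cx"])/info["fx"]; y=(px[1]-info["cy"])/info["fy"]
    d=np.hypot(x,y); r=d
    for _ in range(20): r=d/(1+info["k1"]*r*r)
    s=r/d if d>0 else 1
    R=np.array(info["R"]);t=np.array(info["t"])
    return -R.T@t, R.T@np.array([x*s,y*s,1])
def at_z(info,px,z):
    o,d=ray(info,px); return o+d*(z-o[2])/d[2]
def proj(info,X):
    c=np.array(info["R"])@X+np.array(info["t"]); u=c[:2]/c[2]; u=u*(1+info["k1"]*(u@u))
    return u*[info["fx"],info["fy"]]+[info["cx"],info["cy"]]
H=dict(jar_centre=.028,tin_centre=.023,pot_0_centre=.015,guard_handle=.086,front_pad_left=.006,front_pad_right=.006,back_pad_left=.006,back_pad_mid=.006,back_pad_right=.006,rack=0,dispenser=0,tape_roll=0,pliers=0)
def look(cam,labels,save=None):
    info=robot.camera_info(cam); im=robot.camera(cam)
    if save: cv2.imwrite("pics/"+save,im)
    for l in labels:
        for d in robot.landmark_of(cam,l):
            if d["conf"]>.2: print(cam,l,round(d["conf"],2),np.round(d["at"],0),np.round(at_z(info,d["at"],H[l])[:2],4))
    return info,im
def tool(dxyz):
    # world shift -> tool axes (cm)
    from scipy.spatial.transform import Rotation as Ro
    q=robot.sense()["orientation"]; return Ro.from_quat(list(q[1:])+[q[0]]).inv().apply(dxyz)*100
E
python3 - <<'E'
from h import *
s=robot.sense(); print(s["ee_pos"],s["orientation"],tool([1,0,0]),tool([0,1,0]))
look("scene",list(H),"scene0.png")
look("side",["jar_centre","tin_centre","pot_0_centre","guard_handle","rack"],"side0.png")
E
```

```text
[0.13995071 0.58275761 0.22184215] [-2.17334391e-04  1.17629429e-01  9.93057159e-01 -8.65652893e-04] [-9.72326540e+01  2.33625117e+01 -6.35303458e-02] [23.36258697 97.23251361 -0.16681558]
scene tin_centre 0.79 [368. 257.] [0.4373 0.2498]
scene pot_0_centre 0.9 [276. 361.] [0.4791 0.6592]
scene pot_0_centre 0.85 [290. 396.] [0.4109 0.7281]
scene pot_0_centre 0.66 [293. 281.] [0.5673 0.4133]
scene guard_handle 0.82 [370. 215.] [0.4733 0.1531]
scene front_pad_left 0.82 [371. 264.] [0.4294 0.2503]
scene back_pad_left 0.93 [337. 252.] [0.5277 0.2401]
scene back_pad_left 0.73 [349. 239.] [0.5218 0.1684]
scene back_pad_mid 0.97 [349. 237.] [0.5263 0.1602]
scene back_pad_right 0.6 [370. 256.] [0.4436 0.2191]
scene rack 0.82 [375. 226.] [0.4844 0.0692]
scene dispenser 0.89 [294. 333.] [0.4906 0.556 ]
scene tape_roll 0.71 [266. 259.] [0.6796 0.3422]
side tin_centre 0.54 [344. 248.] [0.6568 0.316 ]
side tin_centre 0.3 [326. 269.] [0.5386 0.2397]
side tin_centre 0.22 [442. 310.] [ 0.6841 -0.0843]
side pot_0_centre 0.66 [302. 244.] [0.5673 0.4223]
side pot_0_centre 0.62 [246. 222.] [0.4821 0.6587]
side guard_handle 0.59 [328. 268.] [0.4862 0.1524]
side rack 0.62 [344. 314.] [0.4762 0.0565]
```

View pics/scene0.png

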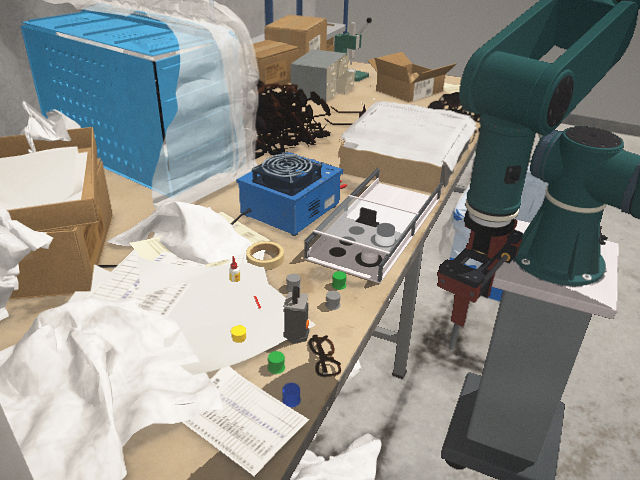

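View pics/side0.png

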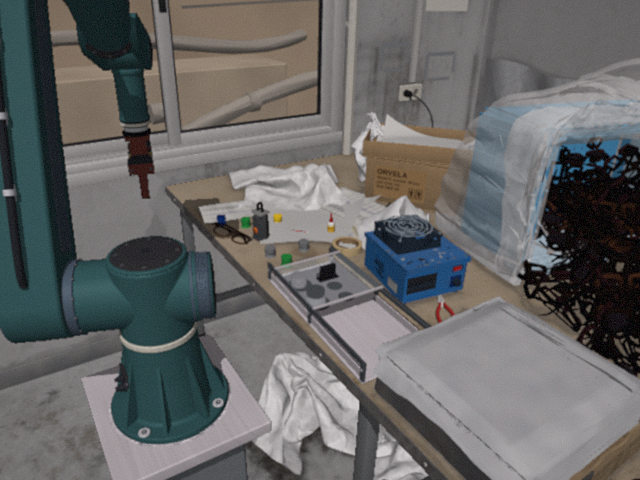

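The scene picture shows two grey pots, at about (293,281) and (333,298). There are look-alikes: green at (339,280) and (276,361), blue at (291,393) and yellow at (238,333). The guard covers the bay, with its handle at (369,215). I'll raise the wrist camera over the work for a close look.

```bash
R='{"turn":[0,0,0],"offset":[-3.0,-1.7,-1.6],"jaw":0}'; true
python3 -m pendant '[{"turn":[0,0,0],"offset":[-3.0,-1.7,-1.6],"jaw":0},{"turn":[0,0,0],"offset":[-3.0,-1.7,-1.6],"jaw":0},{"turn":[0,0,0],"offset":[-3.0,-1.7,-1.6],"jaw":0},{"turn":[0,0,0],"offset":[-3.0,-1.7,-1.6],"jaw":0},{"turn":[0,0,0],"offset":[-3.0,-1.7,-1.6],"jaw":0},{"turn":[0,0,0],"offset":[-3.0,-1.7,-1.6],"jaw":0},{"turn":[0,0,0],"offset":[-3.0,-1.7,-1.6],"jaw":0},{"turn":[0,0,0],"offset":[-3.0,-1.7,-1.6],"jaw":0},{"turn":[0,0,0],"offset":[-3.0,-1.7,-1.6],"jaw":0},{"turn":[0,0,0],"offset":[-3.0,-1.7,-1.6],"jaw":0},{"turn":[0,0,0],"offset":[-3.0,-1.7,-1.6],"jaw":0},{"turn":[0,0,0],"offset":[-3.0,-1.7,-1.6],"jaw":0}]'
python3 - <<'E'
from h import *
s=robot.sense(); print(s["ee_pos"])
i,im=look("wrist",list(H),"w0.png")
R=np.array(i["R"]);print("cam at",-R.T@i["t"],"fwd",R[2],i["fx"])
E
```

```text
time: 2.0
ee_pos: [0.4434, 0.2995, 0.4157]
orientation: [0.0, 0.118, 0.993, 0.0]
contact_force: [1.0, 0.8, -0.2]
width: 0.0877
grasp_force: 0.0
[0.44341156 0.29948724 0.41566839]
wrist pot_0_centre 0.98 [402. 238.] [0.558  0.4201]
wrist pot_0_centre 0.96 [571. 113.] [0.4143 0.7234]
wrist pot_0_centre 0.75 [537. 159.] [0.4759 0.6637]
wrist guard_handle 0.77 [234. 244.] [0.4833 0.1541]
wrist front_pad_left 0.83 [281. 195.] [0.4357 0.2323]
wrist front_pad_left 0.31 [373. 305.] [0.6766 0.3465]
wrist back_pad_left 0.76 [298. 244.] [0.5283 0.2393]
wrist rack 0.93 [202. 241.] [0.4827 0.0714]
wrist rack 0.5 [401. 242.] [0.5697 0.419 ]
wrist dispenser 0.57 [473. 179.] [0.4864 0.5611]
wrist tape_roll 0.65 [370. 308.] [0.6838 0.3402]
cam at [0.37325501 0.31886885 0.57779007] fwd [ 0.25536614 -0.0606289  -0.96494159] 333.99827641720645
```

View pics/w0.png

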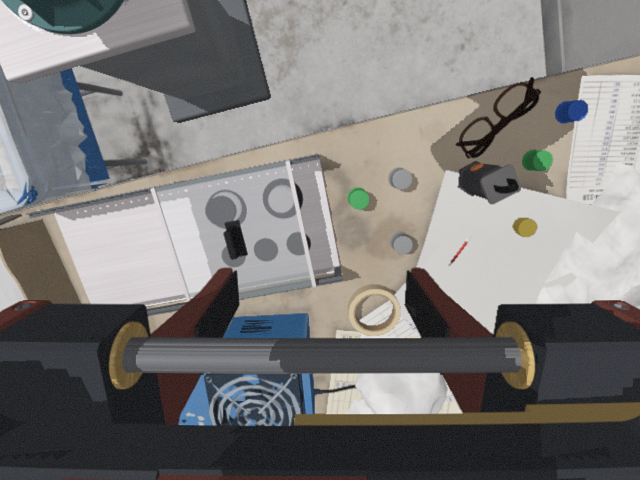

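Exactly two grey pots are in view, at (402,179) and (402,244). The coloured pots are look-alikes: green at (358,199) and (540,160), blue at (572,111) and yellow at (525,227). The guard handle is at (235,240). I'll compute the rack yaw from the guard and rail corners.

```bash
python3 - <<'E'
from h import *
i=robot.camera_info("wrist")
for n,p,z in [("gL near",(288,161),.06),("gL far",(314,286),.06),("gR near",(153,190),.06),("gR far",(188,300),.06),("rail near",(319,157),.06),("rail far",(341,276),.06),("pot a",(402,177),.03),("pot b",(402,241),.03),("handle top near",(228,223),.1),("htop far",(238,256),.1),("handle",(234,244),.086),("roundL",(283,197),.05),("roundR",(226,210),.05)]:
    print(n,at_z(i,p,z)[:2].round(3))
E
python3 - <<'E'
import cv2
a=cv2.imread("pics/w0.png")[140:320,130:350]
cv2.imwrite("pics/c0.png",cv2.resize(a,None,fx=3,fy=3,interpolation=cv2.INTER_CUBIC))
E
```

```text
gL near [0.381 0.267]
gL far [0.588 0.256]
gR near [0.374 0.051]
gR far [0.564 0.042]
rail near [0.386 0.314]
rail far [0.581 0.304]
pot a [0.449 0.437]
pot b [0.556 0.418]
handle top near [0.446 0.162]
htop far [0.498 0.162]
handle [0.482 0.157]
roundL [0.433 0.244]
roundR [0.432 0.149]
```

View pics/c0.png

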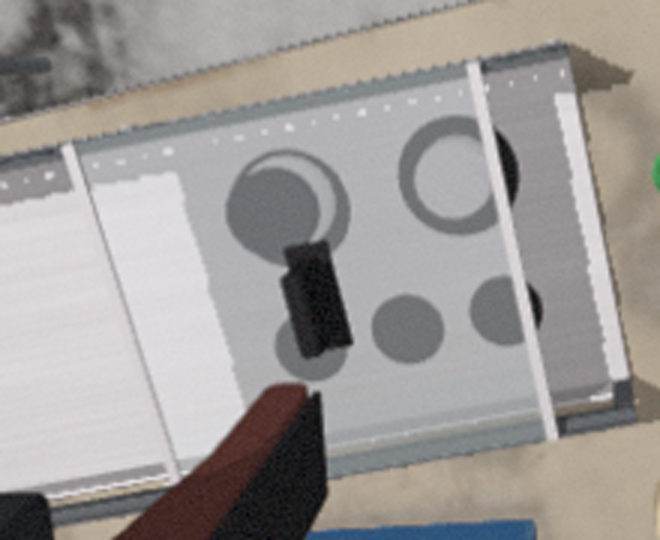

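The jar (dark cap) stands on the right front pad, the tin (bright) on the left. Rack yaw is about -2.9°. I'll align the tool and go above the handle.

```bash
python3 -m pendant '[{"turn":[0,0,-5.3],"offset":[0,0,0],"jaw":0},{"turn":[0,0,-5.3],"offset":[0,0,0],"jaw":0},{"turn":[0,0,0],"offset":[-0.6,-1.8,3.2],"jaw":0},{"turn":[0,0,0],"offset":[-0.6,-1.8,3.2],"jaw":0},{"turn":[0,0,0],"offset":[-0.6,-1.8,3.2],"jaw":0},{"turn":[0,0,0],"offset":[-0.6,-1.8,3.2],"jaw":0},{"turn":[0,0,0],"offset":[-0.6,-1.8,3.2],"jaw":0},{"turn":[0,0,0],"offset":[-0.6,-1.8,3.2],"jaw":0},{"turn":[0,0,0],"offset":[-0.6,-1.8,3.2],"jaw":0},{"turn":[0,0,0],"offset":[-0.3,-1.4,3.2],"jaw":0},{"turn":[0,0,0],"offset":[0,0,0],"jaw":0}]'
python3 - <<'E'
from h import *
s=robot.sense(); print(s["ee_pos"],tool([1,0,0]),tool([0,1,0]))
i,im=look("wrist",["guard_handle","rack","back_pad_left","back_pad_mid","front_pad_left","front_pad_right"])
E
```

```text
time: 3.62
ee_pos: [0.4765, 0.1561, 0.1535]
orientation: [-0.005, 0.026, 1.0, -0.001]
contact_force: [-0.5, -1.1, -0.5]
width: 0.0881
grasp_force: 0.0
[0.47654332 0.15605334 0.1535109 ] [-99.8569003    5.25945771  -0.96828089] [ 5.26231859 99.86107257 -0.27237437]
wrist guard_handle 0.63 [313. 258.] [0.4822 0.1525]
wrist rack 0.83 [231. 230.] [0.477  0.0698]
wrist back_pad_mid 0.47 [583. 299.] [0.5667 0.4218]
```

```bash
python3 -m pendant '[{"turn":[0,0,0],"offset":[-0.2,-0.1,2.7],"jaw":0},{"turn":[0,0,0],"offset":[-0.2,-0.1,2.7],"jaw":0},{"turn":[0,0,0],"offset":[-0.1,-0.1,2.7],"jaw":0},{"turn":[0,0,0],"offset":[0,0,0],"jaw":0.9},{"turn":[0,0,0],"offset":[0,0,0],"jaw":0.9},{"turn":[0,0,0],"offset":[0,0,0],"jaw":0.9},{"turn":[0,0,0],"offset":[0,0,0],"jaw":0.9},{"turn":[0,0,0],"offset":[0,0,0],"jaw":0.9},{"turn":[0,0,0],"offset":[0,0,0],"jaw":0.9}]'
```

```text
time: 4.72
ee_pos: [0.4862, 0.1558, 0.079]
orientation: [0.001, 0.025, 1.0, 0.0]
contact_force: [0.8, -0.3, 0.5]
width: 0.0511
grasp_force: 0.0
```

```bash
python3 -m pendant '[{"turn":[0,0,0],"offset":[0.2,0,0.8],"jaw":0.4},{"turn":[0,0,0],"offset":[0,0,0],"jaw":0.4},{"turn":[0,0,0],"offset":[0,0,0],"jaw":0.9},{"turn":[0,0,0],"offset":[0,0,0],"jaw":1},{"turn":[0,0,0],"offset":[0,0,0],"jaw":1},{"turn":[0,0,0],"offset":[0,0,0],"jaw":1},{"turn":[0,0,0],"offset":[0,0,0],"jaw":1},{"turn":[0,0,0],"offset":[0,0,0],"jaw":1},{"turn":[0,0,0],"offset":[0,0,0],"jaw":1},{"turn":[0,0,0],"offset":[0,0,0],"jaw":1}]'
```

```text
time: 5.55
ee_pos: [0.4832, 0.1555, 0.0697]
orientation: [0.0, 0.025, 1.0, -0.0]
contact_force: [0.7, -1.8, 0.3]
width: 0.012
grasp_force: 30.0
```

```bash
python3 -m pendant '[{"turn":[0,0,0],"offset":[0,-1,0],"jaw":1},{"turn":[0,0,0],"offset":[0,-2,0],"jaw":1},{"turn":[0,0,0],"offset":[0,-2.5,0],"jaw":1},{"turn":[0,0,0],"offset":[0,-2.5,0],"jaw":1},{"turn":[0,0,0],"offset":[0,-2.5,0],"jaw":1},{"turn":[0,0,0],"offset":[0,-2.5,0],"jaw":1},{"turn":[0,0,0],"offset":[0,-2.5,0],"jaw":1},{"turn":[0,0,0],"offset":[0,-2.5,0],"jaw":1},{"turn":[0,0,0],"offset":[0,-2,0],"jaw":1},{"turn":[0,0,0],"offset":[0,-1.5,0],"jaw":1},{"turn":[0,0,0],"offset":[0,-1,0],"jaw":1},{"turn":[0,0,0],"offset":[0,0,0],"jaw":1}]'; python3 -m pendant '[{"turn":[0,0,0],"offset":[0,-0.5,0],"jaw":1},{"turn":[0,0,0],"offset":[0,-0.3,0],"jaw":1},{"turn":[0,0,0],"offset":[0,0,0],"jaw":1}]'
```

```text
time: 6.55
ee_pos: [0.4731, -0.0715, 0.0697]
orientation: [0.001, 0.026, 1.0, -0.001]
contact_force: [5.3, -1.7, -6.5]
width: 0.0123
grasp_force: 30.0
time: 6.8
ee_pos: [0.4728, -0.0778, 0.0697]
orientation: [0.001, 0.025, 1.0, -0.0]
contact_force: [5.2, -1.0, -7.4]
width: 0.0119
grasp_force: 30.0
```

```bash
python3 -m pendant '[{"turn":[0,0,0],"offset":[0,-0.3,0],"jaw":1},{"turn":[0,0,0],"offset":[0,-0.3,0],"jaw":1},{"turn":[0,0,0],"offset":[0,0,0],"jaw":1}]'; python3 -m pendant '[{"turn":[0,0,0],"offset":[0,-0.4,0],"jaw":1},{"turn":[0,0,0],"offset":[0,-0.4,0],"jaw":1},{"turn":[0,0,0],"offset":[0,0,0],"jaw":1}]'
```

```text
time: 7.05
ee_pos: [0.4726, -0.0834, 0.0697]
orientation: [0.001, 0.025, 1.0, -0.0]
contact_force: [6.1, -1.4, -8.7]
width: 0.0117
grasp_force: 30.0
time: 7.3
ee_pos: [0.4722, -0.0909, 0.0697]
orientation: [0.001, 0.026, 1.0, 0.0]
contact_force: [7.2, 1.9, -9.0]
width: 0.0116
grasp_force: 30.0
```

```bash
python3 -m pendant '[{"turn":[0,0,0],"offset":[0,-0.3,0],"jaw":1},{"turn":[0,0,0],"offset":[0,0,0],"jaw":1},{"turn":[0,0,0],"offset":[0,0,0],"jaw":1}]'
```

```text
time: 7.55
ee_pos: [0.4722, -0.091, 0.0697]
orientation: [0.002, 0.026, 1.0, 0.002]
contact_force: [9.3, 15.8, -5.3]
width: 0.0122
grasp_force: 30.0
```

```bash
python3 -m pendant '[{"turn":[0,0,0],"offset":[0,0.2,0],"jaw":0.5},{"turn":[0,0,0],"offset":[0,0,0],"jaw":0.4},{"turn":[0,0,0],"offset":[0,0,0],"jaw":0.2},{"turn":[0,0,0],"offset":[0,0,-2],"jaw":0},{"turn":[0,0,0],"offset":[0,0,-4],"jaw":0},{"turn":[0,0,0],"offset":[0,2.7,-2.6],"jaw":0},{"turn":[0,0,0],"offset":[0,3,-2.6],"jaw":0},{"turn":[0,0,0],"offset":[0,3,-2.6],"jaw":0},{"turn":[0,0,0],"offset":[0,3,-2.6],"jaw":0},{"turn":[0,0,0],"offset":[0,3,-2.6],"jaw":0},{"turn":[0,0,0],"offset":[0,3,-2.6],"jaw":0},{"turn":[0,0,0],"offset":[0,3,-2.6],"jaw":0}]';python3 -m pendant '[{"turn":[0,0,0],"offset":[0.4,3,-1],"jaw":0},{"turn":[0,0,0],"offset":[0.4,3,-1],"jaw":0},{"turn":[0,0,0],"offset":[0.4,3,-1],"jaw":0},{"turn":[0,0,0],"offset":[0,0,0],"jaw":0}]'
python3 - <<'E'
from h import *
s=robot.sense(); print(s["ee_pos"])
i,im=look("wrist",list(H)[:10],"w1.png")
E
```

```text
time: 8.55
ee_pos: [0.4803, 0.1157, 0.3131]
orientation: [-0.0, 0.026, 1.0, -0.0]
contact_force: [0.7, 0.1, 0.0]
width: 0.0867
grasp_force: 0.0
time: 8.88
ee_pos: [0.4738, 0.2095, 0.3437]
orientation: [0.001, 0.024, 1.0, 0.002]
contact_force: [0.4, 0.1, 0.2]
width: 0.0877
grasp_force: 0.0
[0.47375908 0.2095029  0.34369683]
wrist jar_centre 0.93 [265. 172.] [0.4339 0.1353]
wrist tin_centre 0.56 [336. 172.] [0.4389 0.2352]
wrist pot_0_centre 0.98 [456. 244.] [0.5583 0.4173]
wrist pot_0_centre 0.97 [622. 182.] [0.4725 0.6622]
wrist guard_handle 0.91 [ 86. 214.] [ 0.4719 -0.091 ]
wrist guard_handle 0.7 [264. 172.] [0.43   0.1437]
wrist front_pad_left 0.67 [334. 173.] [0.4422 0.2332]
wrist front_pad_left 0.4 [228. 202.] [0.4766 0.0727]
wrist front_pad_right 0.8 [266. 173.] [0.4371 0.1331]
wrist back_pad_left 0.75 [339. 229.] [0.5274 0.238 ]
wrist back_pad_mid 0.65 [305. 226.] [0.52   0.1859]
wrist back_pad_right 0.7 [260. 228.] [0.5203 0.1164]
wrist rack 0.82 [228. 202.] [0.4775 0.0699]
wrist rack 0.54 [265. 169.] [0.4317 0.131 ]
```

View pics/w1.png

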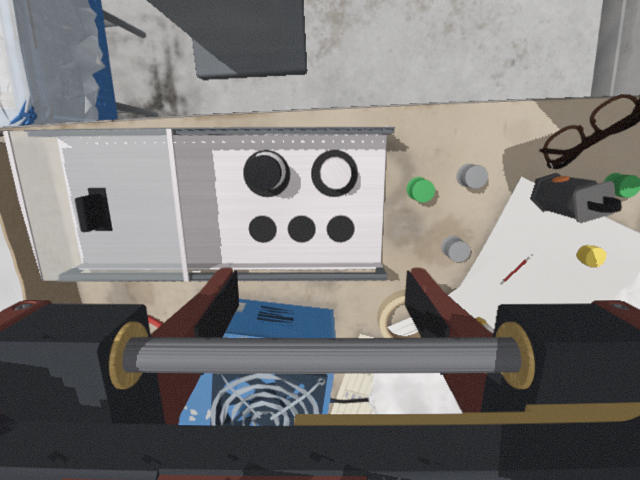

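The guard is open. Jar (black cap) is at (266,172) on the right pad, tin at (334,173) on the left, and the back pads are at (262,229), (301,229) and (340,229). The grey pots are at (473,175) and (457,249). I'll fit the pad positions from their blobs.

```bash
cat >> h.py <<'E'
def blobs(i,im,z,thr=60,roi=(200,140,400,260),amin=150):
    g=cv2.cvtColor(im,cv2.COLOR_BGR2GRAY); x0,y0,x1,y1=roi
    m=np.zeros_like(g); m[y0:y1,x0:x1]=(g[y0:y1,x0:x1]<thr)*255
    n,l,st,c=cv2.connectedComponentsWithStats(m)
    for k in range(1,n):
        if st[k,4]>amin: print(st[k],c[k].round(1),at_z(i,c[k],z)[:2].round(4))
def grey(i,im,z=.03,roi=None):
    for d in robot.trace("wrist","pot_0_centre"):
        m=d["mask"]; px=np.argwhere(m).mean(0)[::-1]; bgr=im[m].mean(0)
        print("pot",round(d["conf"],2),px.round(0),bgr.round(0),"z15:",at_z(i,px,.018)[:2].round(4))
E
python3 - <<'E'
from h import *
i=robot.camera_info("wrist"); im=robot.camera("wrist")
blobs(i,im,.006)
grey(i,im)
for l in("jar_centre","tin_centre"):
    for d in robot.trace("wrist",l): print(l,round(d["conf"],2),d["bbox"],np.round(at_z(i,np.argwhere(d["mask"]).mean(0)[::-1],.03)[:2],4))
E
```

```text
[316 151  46  46 729] [337.  174.1] [0.4425 0.2319]
[ 248  155   46   42 1345] [268.6 176. ] [0.44   0.1313]
[332 217  26  25 506] [344.3 229.2] [0.5264 0.2399]
[254 218  26  25 510] [266.1 229.8] [0.5212 0.1199]
[293 218  26  24 504] [305.2 229.5] [0.5238 0.1799]
pot 0.72 [628. 184.] [ 67. 112.  56.] z15: [0.4756 0.6611]
pot 0.7 [460. 249.] [144. 143. 143.] z15: [0.5634 0.4149]
pot 0.6 [269. 172.] [66. 63. 64.] z15: [0.4332 0.1347]
jar_centre 0.73 [248.1, 154.4, 289.5, 193.7] [0.4323 0.1364]
tin_centre 0.78 [324.1, 157.0, 352.9, 188.1] [0.4386 0.2345]
```

```bash
python3 -m pendant '[{"turn":[0,0,0],"offset":[0.4,-0.8,2.7],"jaw":0},{"turn":[0,0,0],"offset":[0.4,-0.8,2.7],"jaw":0},{"turn":[0,0,0],"offset":[0.4,-0.8,2.7],"jaw":0},{"turn":[0,0,0],"offset":[0.4,-0.8,2.7],"jaw":0},{"turn":[0,0,0],"offset":[0.4,-0.8,2.7],"jaw":0},{"turn":[0,0,0],"offset":[0.4,-0.8,2.7],"jaw":0},{"turn":[0,0,0],"offset":[0.4,-0.8,2.7],"jaw":0},{"turn":[0,0,0],"offset":[0.4,-0.8,2.7],"jaw":0},{"turn":[0,0,0],"offset":[0.4,-0.8,2.7],"jaw":0},{"turn":[0,0,0],"offset":[0,-0.4,2.7],"jaw":0},{"turn":[0,0,0],"offset":[0,0,0],"jaw":0},{"turn":[0,0,0],"offset":[0,0,0],"jaw":0}]'
python3 - <<'E'
from h import *
s=robot.sense()["ee_pos"]; print(s, tool(np.array([.434,.1355,.012])-s), tool([0,1,0]))
E
```

```text
time: 10.63
ee_pos: [0.433, 0.1309, 0.0711]
orientation: [-0.002, 0.026, 1.0, -0.0]
contact_force: [-0.0, -0.7, -0.3]
width: 0.0875
grasp_force: 0.0
[0.43301803 0.13092279 0.07108039] [-0.09268603  0.46585297  5.90749189] [ 5.12951212e+00  9.98683429e+01 -4.67923018e-02]
```

```bash
python3 -m pendant '[{"turn":[0,0,0],"offset":[-0.1,0.5,2],"jaw":0},{"turn":[0,0,0],"offset":[0,0,2],"jaw":0},{"turn":[0,0,0],"offset":[0,0,1.8],"jaw":0},{"turn":[0,0,0],"offset":[0,0,0],"jaw":0},{"turn":[0,0,0],"offset":[0,0,0],"jaw":0.7},{"turn":[0,0,0],"offset":[0,0,0],"jaw":0.7},{"turn":[0,0,0],"offset":[0,0,0],"jaw":0.7},{"turn":[0,0,0],"offset":[0,0,0],"jaw":0.7},{"turn":[0,0,0],"offset":[0,0,0],"jaw":0.7},{"turn":[0,0,0],"offset":[0,0,0],"jaw":0.7}]'
```

```text
time: 11.47
ee_pos: [0.4357, 0.136, 0.0143]
orientation: [0.001, 0.025, 1.0, -0.0]
contact_force: [-0.5, -1.2, 8.0]
width: 0.0522
grasp_force: 30.0
```

```bash
python3 -m pendant '[{"turn":[0,0,0],"offset":[0,0,-2],"jaw":0.7},{"turn":[0,0,0],"offset":[0,0,-3],"jaw":0.7},{"turn":[0,0,0],"offset":[-2.9,1.6,0],"jaw":0.7},{"turn":[0,0,0],"offset":[-2.9,1.6,0],"jaw":0.7},{"turn":[0,0,0],"offset":[-2.8,1.6,0],"jaw":0.7},{"turn":[0,0,0],"offset":[0,0,2],"jaw":0.7},{"turn":[0,0,0],"offset":[0,0,2],"jaw":0.7},{"turn":[0,0,0],"offset":[0,0,0],"jaw":0.7},{"turn":[0,0,0],"offset":[0,0,0],"jaw":0.7}]'
```

```text
time: 12.22
ee_pos: [0.5218, 0.1793, 0.0227]
orientation: [-0.002, 0.025, 1.0, -0.0]
contact_force: [0.1, 0.4, -1.2]
width: 0.0521
grasp_force: 30.0
```

Lower 0.8 cm, release, rise and look at tin.

```bash
python3 -m pendant '[{"turn":[0,0,0],"offset":[0,0,0.5],"jaw":0.7},{"turn":[0,0,0],"offset":[0,0,0.3],"jaw":0.7},{"turn":[0,0,0],"offset":[0,0,0],"jaw":0.7},{"turn":[0,0,0],"offset":[0,0,0],"jaw":0.4},{"turn":[0,0,0],"offset":[0,0,0],"jaw":0},{"turn":[0,0,0],"offset":[0,0,0],"jaw":0},{"turn":[0,0,0],"offset":[0,0,0],"jaw":0},{"turn":[0,0,0],"offset":[0,0,-3],"jaw":0},{"turn":[0,0,0],"offset":[0,0,-4],"jaw":0},{"turn":[0,0,0],"offset":[1.5,0.5,-4],"jaw":0},{"turn":[0,0,0],"offset":[2,1,-4],"jaw":0},{"turn":[0,0,0],"offset":[1.5,1,-3],"jaw":0}]'
python3 - <<'E'
from h import *
i,im=look("wrist",["jar_centre","tin_centre","pot_0_centre","front_pad_left","front_pad_right"],"w2.png")
s=robot.sense()["ee_pos"]; print(s, tool(np.array([.4386,.235,.012])-s))
E
```

```text
time: 13.22
ee_pos: [0.4768, 0.206, 0.1935]
orientation: [0.001, 0.026, 1.0, 0.0]
contact_force: [-0.4, -0.9, -0.1]
width: 0.088
grasp_force: 0.0
wrist jar_centre 0.74 [298. 262.] [0.5202 0.1824]
wrist pot_0_centre 0.9 [510. 286.] [0.5655 0.4151]
wrist front_pad_right 0.75 [250. 182.] [0.4377 0.1367]
[0.47664524 0.20553917 0.18974643] [ 3.92534336  2.76284517 17.77779787]
```

View pics/w2.png

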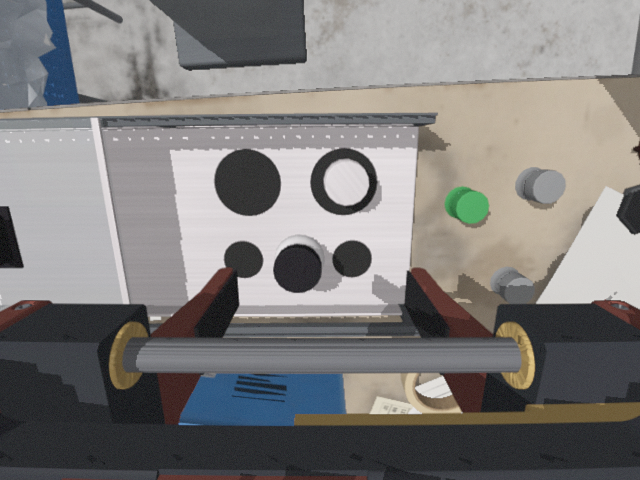

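The jar stands on the back middle pad. The right front pad at (248,182) is free, and the tin top is at about (347,182).

Run:
```python
from h import *
i=robot.camera_info("wrist")
for p,z in (((347,182),.04),((248,182),.006),((344,181),.006),((298,269),.05)): print(p,at_z(i,p,z)[:2].round(4))
s=robot.sense()["ee_pos"];t=at_z(i,(347,182),.04);t[2]=.012;print(tool(t-s))
```

```text
(347, 182) [0.4377 0.234 ]
(248, 182) [0.4361 0.1346]
(344, 181) [0.4401 0.2333]
(298, 269) [0.5173 0.1836]
[ 4.00601231  2.65685585 17.77798918]
```

```bash
python3 -m pendant '[{"turn":[0,0,0],"offset":[0.7,0.5,2.5],"jaw":0},{"turn":[0,0,0],"offset":[0.7,0.5,2.5],"jaw":0},{"turn":[0,0,0],"offset":[0.7,0.4,2.5],"jaw":0},{"turn":[0,0,0],"offset":[0.7,0.4,2.5],"jaw":0},{"turn":[0,0,0],"offset":[0.6,0.4,2.5],"jaw":0},{"turn":[0,0,0],"offset":[0.6,0.4,2.5],"jaw":0},{"turn":[0,0,0],"offset":[0,0,1.3],"jaw":0},{"turn":[0,0,0],"offset":[0,0,0],"jaw":0},{"turn":[0,0,0],"offset":[0,0,0],"jaw":0}]'
```

```text
time: 14.27
ee_pos: [0.4372, 0.2331, 0.026]
orientation: [-0.002, 0.026, 1.0, -0.001]
contact_force: [-0.3, -0.1, -0.2]
width: 0.0878
grasp_force: 0.0
```

```bash
python3 -m pendant '[{"turn":[0,0,0],"offset":[0,0.1,1.2],"jaw":0},{"turn":[0,0,0],"offset":[0,0,0],"jaw":0.7},{"turn":[0,0,0],"offset":[0,0,0],"jaw":0.8},{"turn":[0,0,0],"offset":[0,0,0],"jaw":0.8},{"turn":[0,0,0],"offset":[0,0,0],"jaw":0.8},{"turn":[0,0,0],"offset":[0,0,0],"jaw":0.8},{"turn":[0,0,0],"offset":[0,0,0],"jaw":0.8},{"turn":[0,0,0],"offset":[0,0,0],"jaw":0.8}]'
```

```text
time: 14.93
ee_pos: [0.4385, 0.2348, 0.0161]
orientation: [0.0, 0.025, 1.0, -0.0]
contact_force: [-0.7, -1.7, 1.1]
width: 0.0442
grasp_force: 0.7
```

```bash
python3 -m pendant '[{"turn":[0,0,0],"offset":[0,0,0],"jaw":0.8},{"turn":[0,0,0],"offset":[0,0,0],"jaw":0.8},{"turn":[0,0,0],"offset":[0,0,-1.5],"jaw":0.8},{"turn":[0,0,0],"offset":[0,0,-1.5],"jaw":0.8},{"turn":[0,0,0],"offset":[-0.1,-2.5,0],"jaw":0.8},{"turn":[0,0,0],"offset":[-0.1,-2.6,0],"jaw":0.8},{"turn":[0,0,0],"offset":[-0.1,-2.5,0],"jaw":0.8},{"turn":[0,0,0],"offset":[-0.1,-2.5,0],"jaw":0.8},{"turn":[0,0,0],"offset":[0,0,1.5],"jaw":0.8},{"turn":[0,0,0],"offset":[0,0,1],"jaw":0.8},{"turn":[0,0,0],"offset":[0,0,0],"jaw":0.8},{"turn":[0,0,0],"offset":[0,0,0],"jaw":0.8}]'
```

```text
time: 15.93
ee_pos: [0.4367, 0.1338, 0.0204]
orientation: [-0.001, 0.026, 1.0, -0.0]
contact_force: [-0.2, 0.3, -0.3]
width: 0.043
grasp_force: 30.0
```

Good. Lower, release, rise, and head for the jar with a look.

```bash
python3 -m pendant '[{"turn":[0,0,0],"offset":[0,0,0.5],"jaw":0.8},{"turn":[0,0,0],"offset":[0,0,0],"jaw":0.8},{"turn":[0,0,0],"offset":[0,0,0],"jaw":0.5},{"turn":[0,0,0],"offset":[0,0,0],"jaw":0.2},{"turn":[0,0,0],"offset":[0,0,0],"jaw":0},{"turn":[0,0,0],"offset":[0,0,0],"jaw":0},{"turn":[0,0,0],"offset":[0,0,-3],"jaw":0},{"turn":[0,0,0],"offset":[0,0,-4],"jaw":0},{"turn":[0,0,0],"offset":[-1.5,1.5,-3.5],"jaw":0},{"turn":[0,0,0],"offset":[-1.5,2,-3],"jaw":0},{"turn":[0,0,0],"offset":[-1.5,1.5,-3],"jaw":0},{"turn":[0,0,0],"offset":[0,0,0],"jaw":0}]'
cat >> h.py <<'E'
def go(t):
    s=robot.sense()["ee_pos"]; print("at",s.round(4),"shift cm",tool(np.array(t)-s).round(2))
E
python3 - <<'E'
from h import *
i,im=look("wrist",["jar_centre","tin_centre","pot_0_centre","front_pad_left","front_pad_right"],"w3.png")
blobs(i,im,.006,roi=(180,130,400,305))
go([.519,.182,.014])
E
```

```text
time: 16.93
ee_pos: [0.4922, 0.1848, 0.1874]
orientation: [0.007, 0.025, 1.0, 0.002]
contact_force: [1.1, -0.2, 0.2]
width: 0.0878
grasp_force: 0.0
wrist jar_centre 0.84 [317. 245.] [0.5182 0.183 ]
wrist tin_centre 0.58 [266. 166.] [0.438  0.1382]
wrist pot_0_centre 0.78 [537. 270.] [0.5635 0.4192]
wrist pot_0_centre 0.56 [568. 171.] [0.4577 0.4372]
wrist front_pad_left 0.93 [365. 162.] [0.4398 0.2354]
[ 231  130   68   68 1631] [265.3 159.9] [0.4332 0.1352]
[ 331  130   66   68 3538] [363.6 163.2] [0.4414 0.2335]
[ 240  226   39   37 1100] [258.8 244.3] [0.5211 0.1198]
[ 351  226   39   36 1100] [370.4 243.6] [0.5265 0.2396]
[ 293  228   49   49 1887] [317.2 252.4] [0.5334 0.1819]
[186 270  53  35 873] [219.6 293.5] [0.5765 0.0699]
at [0.4827 0.1807 0.179 ] shift cm [-3.68  0.34 16.49]
```

View pics/w3.png

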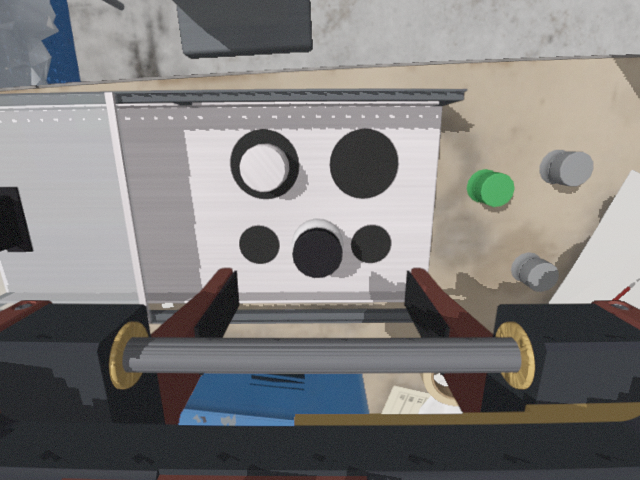

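```bash
python3 -m pendant '[{"turn":[0,0,0],"offset":[-1.2,0.1,2.5],"jaw":0},{"turn":[0,0,0],"offset":[-1.2,0.1,2.5],"jaw":0},{"turn":[0,0,0],"offset":[-1.2,0.2,2.5],"jaw":0},{"turn":[0,0,0],"offset":[0,0,2.5],"jaw":0},{"turn":[0,0,0],"offset":[0,0,2.5],"jaw":0},{"turn":[0,0,0],"offset":[0,0,2],"jaw":0},{"turn":[0,0,0],"offset":[0,0,0],"jaw":0},{"turn":[0,0,0],"offset":[0,0,0],"jaw":0}]'
python3 - <<'E'
from h import *
go([.518,.183,.014])
E
```

```text
time: 17.9
ee_pos: [0.5187, 0.1828, 0.0341]
orientation: [-0.003, 0.026, 1.0, -0.001]
contact_force: [-0.6, -0.9, 0.6]
width: 0.0875
grasp_force: 0.0
at [0.5187 0.1828 0.0341] shift cm [0.06 0.02 2.01]
```

```bash
python3 -m pendant '[{"turn":[0,0,0],"offset":[0,0,1.2],"jaw":0},{"turn":[0,0,0],"offset":[0,0,0.7],"jaw":0},{"turn":[0,0,0],"offset":[0,0,0],"jaw":0.7},{"turn":[0,0,0],"offset":[0,0,0],"jaw":0.7},{"turn":[0,0,0],"offset":[0,0,0],"jaw":0.7},{"turn":[0,0,0],"offset":[0,0,0],"jaw":0.7},{"turn":[0,0,0],"offset":[0,0,0],"jaw":0.7},{"turn":[0,0,0],"offset":[0,0,0],"jaw":0.7},{"turn":[0,0,0],"offset":[0,0,0],"jaw":0.7},{"turn":[0,0,0],"offset":[0,0,-2],"jaw":0.7},{"turn":[0,0,0],"offset":[0,0,-2],"jaw":0.7},{"turn":[0,0,0],"offset":[0,0,0],"jaw":0.7}]'
python3 - <<'E'
from h import *
go([.442,.2337,.016])
E
```

```text
time: 18.9
ee_pos: [0.5231, 0.1843, 0.0594]
orientation: [0.002, 0.025, 1.0, 0.001]
contact_force: [0.2, 0.4, -0.8]
width: 0.0514
grasp_force: 29.7
at [0.5231 0.1843 0.0594] shift cm [8.37 4.51 4.31]
```

```bash
python3 -m pendant '[{"turn":[0,0,0],"offset":[2.7,1.5,0],"jaw":0.7},{"turn":[0,0,0],"offset":[2.7,1.5,0],"jaw":0.7},{"turn":[0,0,0],"offset":[2.7,1.5,0],"jaw":0.7},{"turn":[0,0,0],"offset":[0,0,1.8],"jaw":0.7},{"turn":[0,0,0],"offset":[0,0,1.5],"jaw":0.7},{"turn":[0,0,0],"offset":[0,0,0],"jaw":0.7},{"turn":[0,0,0],"offset":[0,0,0],"jaw":0.7}]'
python3 - <<'E'
from h import *
go([.443,.2337,.016])
E
```

```text
time: 19.48
ee_pos: [0.4414, 0.2325, 0.0228]
orientation: [-0.001, 0.025, 1.0, -0.0]
contact_force: [-0.6, 0.7, -1.2]
width: 0.0514
grasp_force: 29.7
at [0.4414 0.2325 0.0228] shift cm [-0.16  0.13  0.68]
```

Place it, release, then rise and move toward the pots (back one at about (0.563,0.415), near one at (0.455,0.437)).

```bash
python3 -m pendant '[{"turn":[0,0,0],"offset":[-0.1,0.1,0.4],"jaw":0.7},{"turn":[0,0,0],"offset":[0,0,0.3],"jaw":0.7},{"turn":[0,0,0],"offset":[0,0,0],"jaw":0.7},{"turn":[0,0,0],"offset":[0,0,0],"jaw":0.4},{"turn":[0,0,0],"offset":[0,0,0],"jaw":0},{"turn":[0,0,0],"offset":[0,0,0],"jaw":0},{"turn":[0,0,0],"offset":[0,0,0],"jaw":0},{"turn":[0,0,0],"offset":[0,0,-4],"jaw":0},{"turn":[0,0,0],"offset":[0,0,-4],"jaw":0},{"turn":[0,0,0],"offset":[-1,2,-3],"jaw":0},{"turn":[0,0,0],"offset":[-1,2.5,-2],"jaw":0},{"turn":[0,0,0],"offset":[-1,2.5,-2],"jaw":0}]'; python3 -m pendant '[{"turn":[0,0,0],"offset":[-1,2.5,0],"jaw":0},{"turn":[0,0,0],"offset":[-1,2.5,0],"jaw":0},{"turn":[0,0,0],"offset":[-0.5,2.5,0],"jaw":0},{"turn":[0,0,0],"offset":[0,0,0],"jaw":0},{"turn":[0,0,0],"offset":[0,0,0],"jaw":0}]'
python3 - <<'E'
from h import *
i,im=look("wrist",["jar_centre","tin_centre","pot_0_centre","dispenser"],"w4.png")
grey(i,im)
go([.563,.416,.008])
E
```

```text
time: 20.48
ee_pos: [0.4775, 0.3026, 0.169]
orientation: [0.001, 0.026, 1.0, 0.0]
contact_force: [0.7, -0.1, -0.4]
width: 0.0876
grasp_force: 0.0
time: 20.9
ee_pos: [0.5055, 0.3765, 0.1663]
orientation: [-0.0, 0.025, 1.0, -0.0]
contact_force: [-0.8, -0.3, -0.3]
width: 0.0878
grasp_force: 0.0
wrist jar_centre 0.97 [160. 166.] [0.4431 0.239 ]
wrist tin_centre 0.59 [ 55. 166.] [0.4381 0.1395]
wrist pot_0_centre 0.69 [360. 279.] [0.5648 0.4153]
wrist pot_0_centre 0.56 [620. 183.] [0.4792 0.6649]
wrist pot_0_centre 0.36 [185. 249.] [0.5245 0.2435]
wrist pot_0_centre 0.3 [127. 247.] [0.5192 0.1862]
wrist dispenser 0.67 [503. 193.] [0.4863 0.5608]
pot 0.85 [361. 279.] [117. 117. 116.] z15: [0.5631 0.4164]
pot 0.71 [620. 180.] [57. 98. 47.] z15: [0.4763 0.6617]
pot 0.48 [ 50. 168.] [173. 171. 176.] z15: [0.439  0.1307]
at [0.5054 0.3747 0.1667] shift cm [-5.55  4.43 15.87]
```

View pics/w4.png

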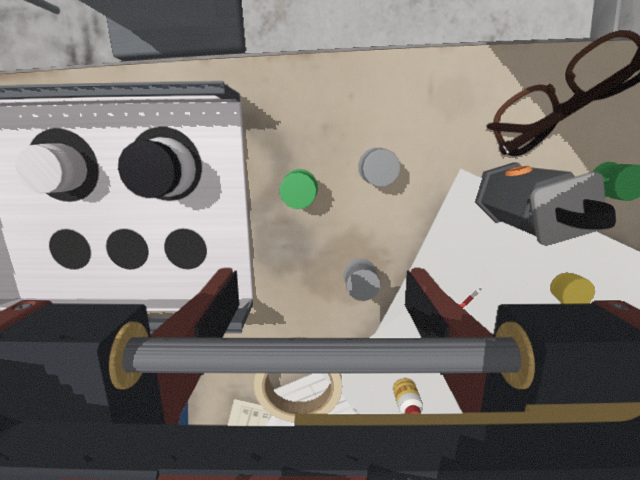

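The jar and tin look centred. The grey pot with its top at (363,284) is the target; the green one at (298,189) stays. Nothing grey is hidden near the dispenser.

```bash
python3 -m pendant '[{"turn":[0,0,0],"offset":[-1.5,1.1,2],"jaw":0},{"turn":[0,0,0],"offset":[-1.4,1.1,2],"jaw":0},{"turn":[0,0,0],"offset":[-1.4,1.1,2],"jaw":0},{"turn":[0,0,0],"offset":[-1.4,1.1,2],"jaw":0},{"turn":[0,0,0],"offset":[0,0,2],"jaw":0},{"turn":[0,0,0],"offset":[0,0,2],"jaw":0},{"turn":[0,0,0],"offset":[0,0,1.5],"jaw":0},{"turn":[0,0,0],"offset":[0,0,0],"jaw":0},{"turn":[0,0,0],"offset":[0,0,0],"jaw":0}]'
python3 - <<'E'
from h import *
go([.564,.416,.009])
E
```

```text
time: 21.95
ee_pos: [0.5642, 0.4158, 0.0311]
orientation: [-0.001, 0.026, 1.0, -0.001]
contact_force: [0.3, -0.3, -0.3]
width: 0.0881
grasp_force: 0.0
at [0.5642 0.4158 0.0311] shift cm [0.02 0.02 2.21]
```

```bash
python3 -m pendant '[{"turn":[0,0,0],"offset":[0,0,1.2],"jaw":0},{"turn":[0,0,0],"offset":[0,0,0.9],"jaw":0},{"turn":[0,0,0],"offset":[0,0,0],"jaw":0.7},{"turn":[0,0,0],"offset":[0,0,0],"jaw":0.9},{"turn":[0,0,0],"offset":[0,0,0],"jaw":0.9},{"turn":[0,0,0],"offset":[0,0,0],"jaw":0.9},{"turn":[0,0,0],"offset":[0,0,0],"jaw":0.9},{"turn":[0,0,0],"offset":[0,0,0],"jaw":0.9},{"turn":[0,0,0],"offset":[0,0,0],"jaw":0.9},{"turn":[0,0,0],"offset":[0,0,0],"jaw":0.9}]'; python3 -m pendant '[{"turn":[0,0,0],"offset":[0,0,-3],"jaw":0.9},{"turn":[0,0,0],"offset":[0,0,-3],"jaw":0.9},{"turn":[0,0,0],"offset":[0,0,-2],"jaw":0.9},{"turn":[0,0,0],"offset":[0,0,0],"jaw":0.9}]'
python3 - <<'E'
from h import *
go([.5212,.1199,.014])
E
```

```text
time: 22.78
ee_pos: [0.5649, 0.4168, 0.0109]
orientation: [0.0, 0.025, 1.0, -0.0]
contact_force: [-0.1, -0.7, 1.7]
width: 0.0379
grasp_force: 0.2
time: 23.12
ee_pos: [0.5679, 0.4186, 0.0959]
orientation: [0.004, 0.025, 1.0, 0.002]
contact_force: [0.6, 1.1, 0.7]
width: 0.032
grasp_force: 30.0
at [0.5679 0.4186 0.0959] shift cm [  3.2  -30.11   8.03]
```

```bash
python3 -m pendant '[{"turn":[0,0,0],"offset":[0.4,-3.7,0],"jaw":0.9},{"turn":[0,0,0],"offset":[0.4,-3.7,0],"jaw":0.9},{"turn":[0,0,0],"offset":[0.4,-3.8,0],"jaw":0.9},{"turn":[0,0,0],"offset":[0.4,-3.8,0],"jaw":0.9},{"turn":[0,0,0],"offset":[0.4,-3.8,0],"jaw":0.9},{"turn":[0,0,0],"offset":[0.4,-3.8,0],"jaw":0.9},{"turn":[0,0,0],"offset":[0.4,-3.8,0],"jaw":0.9},{"turn":[0,0,0],"offset":[0.4,-3.7,0],"jaw":0.9},{"turn":[0,0,0],"offset":[0,0,2],"jaw":0.9},{"turn":[0,0,0],"offset":[0,0,2],"jaw":0.9},{"turn":[0,0,0],"offset":[0,0,0],"jaw":0.9},{"turn":[0,0,0],"offset":[0,0,0],"jaw":0.9}]'
python3 - <<'E'
from h import *
go([.5212,.1199,.016])
i,im=look("wrist",["pot_0_centre"],"w5.png")
E
```

```text
time: 24.12
ee_pos: [0.5161, 0.1175, 0.0495]
orientation: [-0.002, 0.026, 1.0, -0.0]
contact_force: [-0.5, 0.1, -0.1]
width: 0.0321
grasp_force: 30.0
at [0.5161 0.1175 0.0495] shift cm [-0.51  0.27  3.35]
wrist pot_0_centre 0.85 [324. 286.] [0.5296 0.1214]
```

View pics/w5.png

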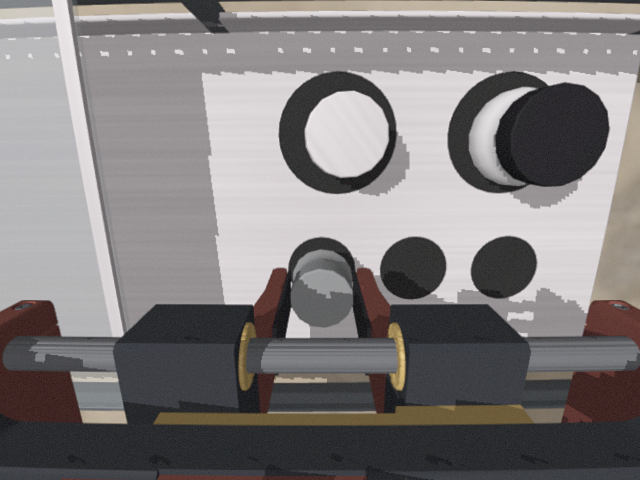

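Run:
```python
from h import *
i=robot.camera_info("wrist")
for n,p,z in (("pot",(323,301),.0685),("tin",(347,134),.04),("jar",(552,135),.05),("padFR",(338,132),.006),("pad mid",(413,268),.006)): print(n,at_z(i,p,z)[:2].round(4))
```

```text
pot [0.5166 0.1217]
tin [0.4406 0.1375]
jar [0.4456 0.2339]
padFR [0.4381 0.1348]
pad mid [0.5264 0.1811]
```

```bash
python3 -m pendant '[{"turn":[0,0,0],"offset":[-0.5,0.2,1],"jaw":0.9},{"turn":[0,0,0],"offset":[0,0,1],"jaw":0.9},{"turn":[0,0,0],"offset":[0,0,0.8],"jaw":0.9},{"turn":[0,0,0],"offset":[0,0,0.4],"jaw":0.9},{"turn":[0,0,0],"offset":[0,0,0],"jaw":0.9},{"turn":[0,0,0],"offset":[0,0,0],"jaw":0.9}]'
```

```text
time: 24.72
ee_pos: [0.5258, 0.1204, 0.0201]
orientation: [0.003, 0.025, 1.0, 0.0]
contact_force: [0.6, 1.2, 12.3]
width: 0.0329
grasp_force: 30.0
```

```bash
python3 -m pendant '[{"turn":[0,0,0],"offset":[0.3,0,-0.3],"jaw":0.9},{"turn":[0,0,0],"offset":[0,0,0],"jaw":0.9},{"turn":[0,0,0],"offset":[0,0,0.1],"jaw":0.9},{"turn":[0,0,0],"offset":[0,0,0],"jaw":0.9}]'
```

```text
time: 25.05
ee_pos: [0.5193, 0.1199, 0.0202]
orientation: [-0.0, 0.025, 1.0, -0.0]
contact_force: [-0.1, 0.6, 0.7]
width: 0.0326
grasp_force: 30.0
```

Within 2 mm. Release, rise, go to the near pot at about (0.455,0.437).

```bash
python3 -m pendant '[{"turn":[0,0,0],"offset":[0,0,0],"jaw":0.7},{"turn":[0,0,0],"offset":[0,0,0],"jaw":0.5},{"turn":[0,0,0],"offset":[0,0,0],"jaw":0.5},{"turn":[0,0,0],"offset":[0,0,-4],"jaw":0.5},{"turn":[0,0,0],"offset":[0,0,-4],"jaw":0},{"turn":[0,0,0],"offset":[0,2,-3.5],"jaw":0},{"turn":[0.0,0,0],"offset":[0.7,4,-1],"jaw":0},{"turn":[0,0,0],"offset":[0.7,4,0],"jaw":0},{"turn":[0,0,0],"offset":[0.7,4,0],"jaw":0},{"turn":[0,0,0],"offset":[0.7,4,0],"jaw":0},{"turn":[0,0,0],"offset":[0.7,4,0],"jaw":0},{"turn":[0,0,0],"offset":[0,4,0],"jaw":0}]'; python3 -m pendant '[{"turn":[0,0,0],"offset":[0.3,3,0],"jaw":0},{"turn":[0,0,0],"offset":[0,0,0],"jaw":0},{"turn":[0,0,0],"offset":[0,0,0],"jaw":0}]'
python3 - <<'E'
from h import *
i,im=look("wrist",["jar_centre","tin_centre","pot_0_centre"],"w6.png")
grey(i,im)
go([.455,.437,.01])
E
```

```text
time: 26.05
ee_pos: [0.4961, 0.3826, 0.1456]
orientation: [-0.001, 0.025, 1.0, -0.0]
contact_force: [0.9, -0.2, -0.5]
width: 0.0873
grasp_force: 0.0
time: 26.3
ee_pos: [0.496, 0.4125, 0.1453]
orientation: [-0.0, 0.024, 1.0, -0.0]
contact_force: [-0.3, -0.8, 0.4]
width: 0.088
grasp_force: 0.0
wrist jar_centre 0.76 [106. 183.] [0.4447 0.2368]
wrist jar_centre 0.53 [  9. 268.] [0.516  0.1296]
wrist tin_centre 0.38 [265. 391.] [0.661  0.3498]
wrist pot_0_centre 0.73 [598. 195.] [0.4767 0.6633]
wrist pot_0_centre 0.59 [  8. 271.] [0.5229 0.1143]
wrist pot_0_centre 0.3 [ 82. 265.] [0.5199 0.1889]
pot 0.94 [ 18. 272.] [102. 101. 100.] z15: [0.5229 0.1268]
pot 0.92 [599. 196.] [ 69. 116.  57.] z15: [0.4766 0.6615]
at [0.4966 0.4095 0.1457] shift cm [ 4.29  2.54 13.57]
```

View pics/w6.png

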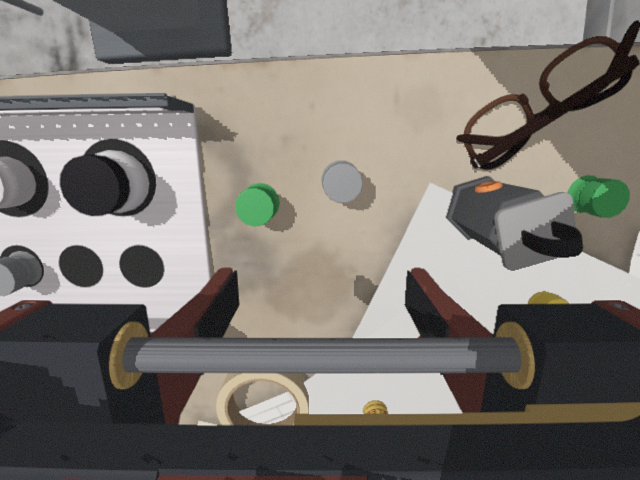

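Run:
```python
from h import *
i=robot.camera_info("wrist")
for n,p,z in (("pot",(340,181),.03),("green",(257,205),.03),("blob",(366,290),.0),("dispL",(455,200),.1),("jar",(96,186),.05),("FL",(120,177),.006)): print(n,at_z(i,p,z)[:2].round(4))
go(np.r_[at_z(i,(340,181),.03)[:2],.01])
im=cv2.imread("pics/w6.png")[260:320,330:410]; print(im[25:35,28:44].mean((0,1)))
```

```text
pot [0.4531 0.4299]
green [0.4694 0.3594]
blob [0.5654 0.4533]
dispL [0.4614 0.4982]
jar [0.4445 0.2395]
FL [0.4412 0.2333]
at [0.4966 0.4095 0.1457] shift cm [ 4.45  1.82 13.57]
[ 88.95625 100.1875  108.66875]
```

```bash
python3 - <<'E'
from h import *
print(robot.sense()["joints"].round(2))
E
python3 -m pendant '[{"turn":[0,0,7],"offset":[0,0,0],"jaw":0.1},{"turn":[0,0,7],"offset":[0,0,0],"jaw":0.1},{"turn":[0,0,7],"offset":[0,0,0],"jaw":0.1}]'
python3 - <<'E'
from h import *
print(robot.sense()["joints"].round(2))
E
```

```text
[ 0.58  0.49  1.49 -0.    1.16 -0.94]
time: 26.8
ee_pos: [0.4968, 0.4098, 0.1459]
orientation: [-0.0, 0.211, 0.978, -0.0]
contact_force: [0.8, 0.2, -0.6]
width: 0.0792
grasp_force: 0.0
[ 0.58  0.49  1.49 -0.    1.16 -0.56]
```

```bash
python3 -m pendant '[{"turn":[0,0,7],"offset":[0,0,0],"jaw":0.1},{"turn":[0,0,7],"offset":[0,0,0],"jaw":0.1},{"turn":[0,0,7],"offset":[0,0,0],"jaw":0.1},{"turn":[0,0,7],"offset":[0,0,0],"jaw":0.1},{"turn":[0,0,7],"offset":[0,0,0],"jaw":0.1},{"turn":[0,0,7],"offset":[0,0,0],"jaw":0.1},{"turn":[0,0,7],"offset":[0,0,0],"jaw":0.1},{"turn":[0,0,7],"offset":[0,0,0],"jaw":0.1},{"turn":[0,0,7],"offset":[0,0,0],"jaw":0.1},{"turn":[0,0,6],"offset":[0,0,0],"jaw":0.1},{"turn":[0,0,0],"offset":[0,0,0],"jaw":0.1},{"turn":[0,0,0],"offset":[0,0,0],"jaw":0.1}]'
python3 - <<'E'
from h import *
print(tool([1,0,0]).round(1)); go([.4535,.431,.06])
i,im=look("wrist",["pot_0_centre"],"w7.png"); grey(i,im)
E
```

```text
time: 27.8
ee_pos: [0.4968, 0.4101, 0.1458]
orientation: [0.0, 0.724, 0.69, -0.0]
contact_force: [-0.8, 0.6, 0.2]
width: 0.079
grasp_force: 0.0
[ 4.9 99.9 -0. ]
at [0.4968 0.4101 0.1458] shift cm [ 1.87 -4.42  8.58]
wrist pot_0_centre 0.67 [360. 425.] [0.5275 0.1914]
pot 0.58 [325. 382.] [166. 164. 168.] z15: [0.492  0.2516]
```

```bash
python3 -m pendant '[{"turn":[0,0,0],"offset":[0.6,-1.5,2],"jaw":0.1},{"turn":[0,0,0],"offset":[0.6,-1.5,2],"jaw":0.1},{"turn":[0,0,0],"offset":[0.7,-1.4,2],"jaw":0.1},{"turn":[0,0,0],"offset":[0,0,2.5],"jaw":0.1},{"turn":[0,0,0],"offset":[0,0,0],"jaw":0.1},{"turn":[0,0,0],"offset":[0,0,0],"jaw":0.1}]'
python3 - <<'E'
from h import *
go([.4535,.431,.012])
i,im=look("scene",["pot_0_centre"]); 
im=cv2.resize(im[230:350,240:420],None,fx=4,fy=4,interpolation=cv2.INTER_CUBIC); cv2.imwrite("pics/s1.png",im)
E
```

```text
time: 28.45
ee_pos: [0.4526, 0.4316, 0.0598]
orientation: [-0.0, 0.724, 0.689, -0.002]
contact_force: [0.3, -0.3, 0.1]
width: 0.0786
grasp_force: 0.0
at [0.4526 0.4316 0.0598] shift cm [-0.04  0.1   4.78]
scene pot_0_centre 0.96 [290. 392.] [0.4153 0.7176]
scene pot_0_centre 0.73 [276. 363.] [0.4764 0.6637]
scene pot_0_centre 0.61 [357. 226.] [0.523  0.1129]
scene pot_0_centre 0.59 [337. 253.] [0.5183 0.258 ]
```

View pics/s1.png

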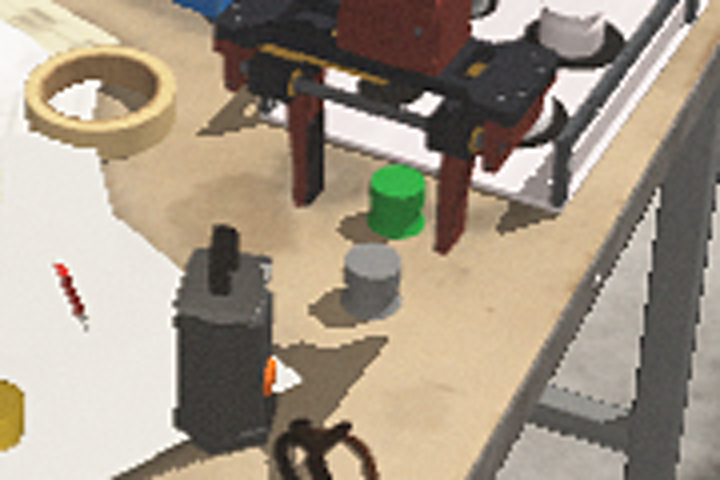

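Run:
```python
from h import *
i=robot.camera_info("scene")
print(proj(i,np.array([.4526,.4316,.03])),at_z(i,(332.5,295.5),.03), proj(i,np.array([.4526,.4316,.06])))
```

```text
[333.69013482 294.17210702] [0.45310464 0.43716271 0.03      ] [334.11249888 283.74514664]
```

```bash
python3 -m pendant '[{"turn":[0,0,0],"offset":[0.2,0.1,2],"jaw":0.1},{"turn":[0,0,0],"offset":[0,0,1.6],"jaw":0.1},{"turn":[0,0,0],"offset":[0,0,1.2],"jaw":0.1},{"turn":[0,0,0],"offset":[0,0,0],"jaw":0.5},{"turn":[0,0,0],"offset":[0,0,0],"jaw":0.9},{"turn":[0,0,0],"offset":[0,0,0],"jaw":0.9},{"turn":[0,0,0],"offset":[0,0,0],"jaw":0.9},{"turn":[0,0,0],"offset":[0,0,0],"jaw":0.9},{"turn":[0,0,0],"offset":[0,0,0],"jaw":0.9},{"turn":[0,0,0],"offset":[0,0,0],"jaw":0.9},{"turn":[0,0,0],"offset":[0,0,0],"jaw":0.9}]'; python3 -m pendant '[{"turn":[0,0,0],"offset":[0,0,-3],"jaw":0.9},{"turn":[0,0,0],"offset":[0,0,-3],"jaw":0.9},{"turn":[0,0,0],"offset":[0,0,-3],"jaw":0.9},{"turn":[0,0,0],"offset":[0,0,0],"jaw":0.9},{"turn":[0,0,0],"offset":[0,0,0],"jaw":0.9}]'
python3 - <<'E'
from h import *
go([.5264,.2399,.02])
i,im=look("wrist",["pot_0_centre"],"w8.png")
E
```

```text
time: 29.47
ee_pos: [0.4548, 0.4344, 0.0131]
orientation: [0.0, 0.725, 0.689, 0.0]
contact_force: [-0.5, 0.4, 2.8]
width: 0.0332
grasp_force: 30.0
time: 29.88
ee_pos: [0.4559, 0.4353, 0.1047]
orientation: [0.0, 0.725, 0.689, 0.002]
contact_force: [-0.2, -0.5, -1.1]
width: 0.0327
grasp_force: 30.0
at [0.4559 0.4353 0.1047] shift cm [-19.18   8.     8.44]
```

View pics/w8.png

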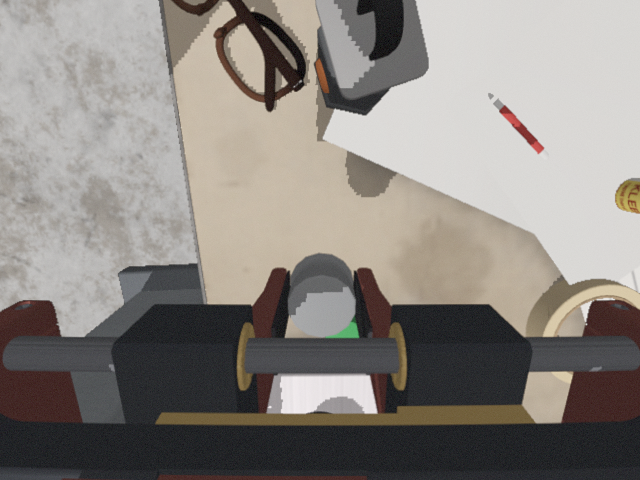

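```bash
python3 -m pendant '[{"turn":[0,0,0],"offset":[-3.2,1.3,0],"jaw":0.9},{"turn":[0,0,0],"offset":[-3.2,1.3,0],"jaw":0.9},{"turn":[0,0,0],"offset":[-3.2,1.3,0],"jaw":0.9},{"turn":[0,0,0],"offset":[-3.2,1.3,0],"jaw":0.9},{"turn":[0,0,0],"offset":[-3.2,1.4,0],"jaw":0.9},{"turn":[0,0,0],"offset":[-3.2,1.4,0],"jaw":0.9},{"turn":[0,0,0],"offset":[0,0,2],"jaw":0.9},{"turn":[0,0,0],"offset":[0,0,2],"jaw":0.9},{"turn":[0,0,0],"offset":[0,0,2],"jaw":0.9},{"turn":[0,0,0],"offset":[0,0,0],"jaw":0.9},{"turn":[0,0,0],"offset":[0,0,0],"jaw":0.9}]'
python3 - <<'E'
from h import *
go([.526,.2399,.02])
E
```

```text
time: 30.9
ee_pos: [0.5226, 0.2376, 0.0406]
orientation: [-0.001, 0.725, 0.689, -0.003]
contact_force: [0.4, 0.1, -0.5]
width: 0.0332
grasp_force: 30.0
at [0.5226 0.2376 0.0406] shift cm [0.25 0.34 2.06]
```

```bash
python3 -m pendant '[{"turn":[0,0,0],"offset":[0.2,0.2,1],"jaw":0.9},{"turn":[0,0,0],"offset":[0,0,0.7],"jaw":0.9},{"turn":[0,0,0],"offset":[0,0,0.3],"jaw":0.9},{"turn":[0,0,0],"offset":[0,0,0],"jaw":0.9},{"turn":[0,0,0],"offset":[0,0,0],"jaw":0.9}]'
```

```text
time: 31.32
ee_pos: [0.5268, 0.2405, 0.0228]
orientation: [0.0, 0.725, 0.689, -0.0]
contact_force: [-0.6, 0.0, -0.6]
width: 0.0327
grasp_force: 30.0
```

Good. Lower 0.3 more, release, rise, rotate back, and check from above.

```bash
python3 -m pendant '[{"turn":[0,0,0],"offset":[0,0,0.3],"jaw":0.9},{"turn":[0,0,0],"offset":[0,0,0],"jaw":0.9},{"turn":[0,0,0],"offset":[0,0,0],"jaw":0.6},{"turn":[0,0,0],"offset":[0,0,0],"jaw":0.35},{"turn":[0,0,0],"offset":[0,0,0],"jaw":0.35},{"turn":[0,0,0],"offset":[0,0,0],"jaw":0.35},{"turn":[0,0,0],"offset":[0,0,-3],"jaw":0.35},{"turn":[0,0,0],"offset":[0,0,-4],"jaw":0.35},{"turn":[0,0,0],"offset":[0,0,-4],"jaw":0},{"turn":[0,0,-7],"offset":[0,-1,-4],"jaw":0},{"turn":[0,0,-7],"offset":[0,-1,-4],"jaw":0},{"turn":[0,0,-7],"offset":[0,-1,-2],"jaw":0}]'; python3 -m pendant '[{"turn":[0,0,-7],"offset":[0,0,0],"jaw":0},{"turn":[0,0,-7],"offset":[0,0,0],"jaw":0},{"turn":[0,0,-7],"offset":[0,0,0],"jaw":0},{"turn":[0,0,-7],"offset":[0,0,0],"jaw":0},{"turn":[0,0,-7],"offset":[0,0,0],"jaw":0},{"turn":[0,0,-7],"offset":[0,0,0],"jaw":0},{"turn":[0,0,-7],"offset":[0,0,0],"jaw":0},{"turn":[0,0,-7],"offset":[0,0,0],"jaw":0},{"turn":[0,0,-7],"offset":[0,0,0],"jaw":0},{"turn":[0,0,-6],"offset":[0,0,0],"jaw":0},{"turn":[0,0,0],"offset":[0,0,0],"jaw":0},{"turn":[0,0,0],"offset":[0,0,0],"jaw":0}]'
python3 - <<'E'
from h import *
go([.4722,-.091,.07]);print(tool([1,0,0]).round(1))
i,im=look("wrist",["jar_centre","tin_centre","pot_0_centre","guard_handle"],"w9.png")
grey(i,im); blobs(i,im,.006,roi=(150,110,420,310))
E
```

```text
time: 32.32
ee_pos: [0.4988, 0.239, 0.2349]
orientation: [0.002, 0.585, 0.811, 0.003]
contact_force: [1.7, 0.3, -0.3]
width: 0.0804
grasp_force: 0.0
time: 33.32
ee_pos: [0.497, 0.2382, 0.2298]
orientation: [0.0, 0.027, 1.0, -0.0]
contact_force: [0.8, -1.0, -0.5]
width: 0.0879
grasp_force: 0.0
at [0.497  0.2382 0.2298] shift cm [  0.7  -33.    15.98]
[-99.9   5.4   0. ]
wrist jar_centre 0.64 [316. 163.] [0.4418 0.2385]
wrist tin_centre 0.73 [223. 160.] [0.4337 0.138 ]
wrist pot_0_centre 0.58 [218. 238.] [0.5223 0.118 ]
wrist pot_0_centre 0.38 [172. 198.] [0.4728 0.0723]
pot 0.9 [220. 239.] [135. 133. 133.] z15: [0.5231 0.1213]
pot 0.4 [183. 198.] [168. 166. 168.] z15: [0.4726 0.0854]
pot 0.18 [ 53. 208.] [174. 172. 173.] z15: [ 0.4752 -0.0669]
[ 195  132   60   61 1123] [228.8 159.5] [0.4337 0.1397]
[ 283  132   60   60 2517] [311.9 163.5] [0.4434 0.2331]
[255 219  34  33 873] [271.5 234.6] [0.5238 0.1798]
[ 180  271   59   39 1129] [217.6 296.9] [0.6012 0.1041]
[405 271  15  39 471] [412.  292.8] [0.6088 0.3491]
```

View pics/w9.png

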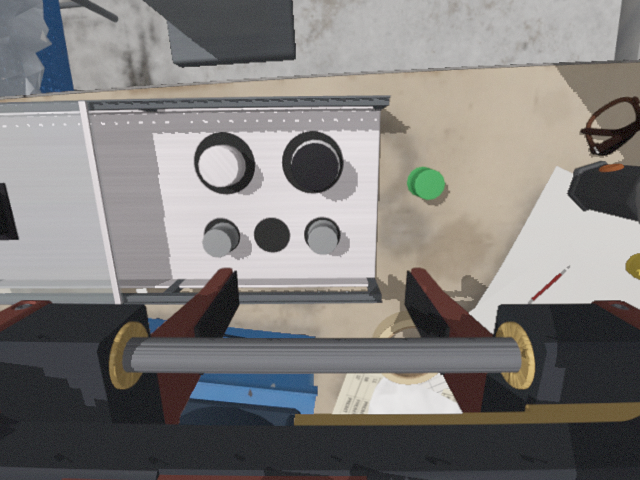

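Run:
```python
from h import *
i=robot.camera_info("wrist")
for n,p,z,pad in (("tin",(221,167),.04,(.4377,.1336)),("jar",(315,168),.05,(.4421,.2335)),("potR",(220,240.5),.036,(.5212,.1199)),("potL",(323,238.5),.036,(.5264,.2399))):
    X=at_z(i,p,z)[:2]; print(n,X.round(4),"off mm",((X-pad)*1000).round(1))
```

```text
tin [0.4404 0.1398] off mm [2.7 6.2]
jar [0.4459 0.2372] off mm [3.8 3.7]
potR [0.5201 0.1271] off mm [-1.1  7.2]
potL [0.5237 0.2414] off mm [-2.7  1.5]
```

```bash
python3 -m pendant '[{"turn":[0,0,0],"offset":[0,-3.5,0],"jaw":0},{"turn":[0,0,0],"offset":[0,-3.5,0],"jaw":0},{"turn":[0,0,0],"offset":[0,-3.5,0],"jaw":0},{"turn":[0,0,0],"offset":[0,0,0],"jaw":0},{"turn":[0,0,0],"offset":[0,0,0],"jaw":0},{"turn":[0,0,0],"offset":[0,0,0],"jaw":0}]'
python3 - <<'E'
from h import *
i=robot.camera_info("wrist"); im=robot.camera("wrist"); cv2.imwrite("pics/w10.png",im)
blobs(i,im,.006,roi=(200,110,460,300))
for n,X,r,z,pad in (("tin",(.4377,.1336),.022,.04,0),("jar",(.4421,.2335),.027,.05,0),("potR",(.5212,.1199),.018,.036,0),("potL",(.5264,.2399),.018,.036,0)):
    print(n,proj(i,np.r_[X,z]).round(1))
c=im[110:290,220:440]; cv2.imwrite("pics/c10.png",cv2.resize(c,None,fx=3.6,fy=3.3,interpolation=cv2.INTER_CUBIC))
E
```

```text
time: 34.12
ee_pos: [0.492, 0.1336, 0.2299]
orientation: [0.0, 0.026, 1.0, 0.0]
contact_force: [0.2, 0.9, 0.5]
width: 0.0875
grasp_force: 0.0
[ 376  131   65   61 2485] [409.6 162.7] [0.4432 0.2393]
[ 287  132   60   61 1369] [314.  159.4] [0.4341 0.1313]
[342 218  35  33 874] [358.9 234.1] [0.5238 0.1799]
[200 271  39  29 573] [224.7 289.5] [0.587  0.0103]
[370 272  60  28 468] [410.2 289.9] [0.5997 0.2427]
tin [315.8 164.1]
jar [415.1 164. ]
potR [307.7 241.4]
potL [415.9 240.5]
```

View pics/c10.png

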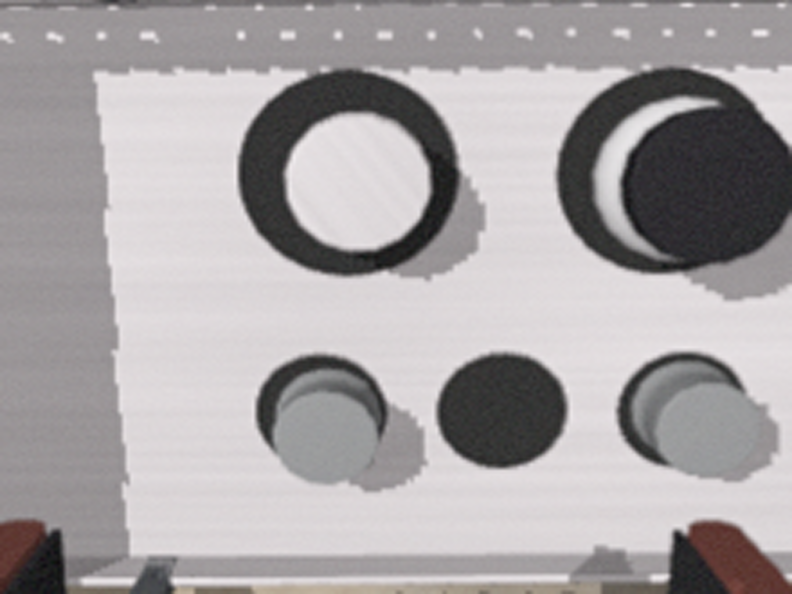

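All four are within about 4–5 mm of their pad centres: tin (320,165), jar (417,166), pots (311,242) and (417,240). Next I'll shut the guard.

```bash
python3 -m pendant '[{"turn":[0,0,0],"offset":[0.1,-3.2,0.5],"jaw":0},{"turn":[0,0,0],"offset":[0.1,-3.2,1],"jaw":0},{"turn":[0,0,0],"offset":[0.1,-3.2,1],"jaw":0},{"turn":[0,0,0],"offset":[0.1,-3.2,1],"jaw":0},{"turn":[0,0,0],"offset":[0.1,-3.2,1],"jaw":0},{"turn":[0,0,0],"offset":[0.1,-3.2,1],"jaw":0},{"turn":[0,0,0],"offset":[0.1,-3.3,1],"jaw":0},{"turn":[0,0,0],"offset":[0,0,3],"jaw":0},{"turn":[0,0,0],"offset":[0,0,3],"jaw":0},{"turn":[0,0,0],"offset":[0,0,2],"jaw":0},{"turn":[0,0,0],"offset":[0,0,0],"jaw":0},{"turn":[0,0,0],"offset":[0,0,0],"jaw":0}]'
python3 - <<'E'
from h import *
go([.4722,-.091,.07])
E
```

```text
time: 35.17
ee_pos: [0.4731, -0.0899, 0.0841]
orientation: [-0.001, 0.025, 1.0, 0.0]
contact_force: [0.6, 0.7, 0.1]
width: 0.0878
grasp_force: 0.0
at [ 0.4731 -0.0899  0.0841] shift cm [ 0.08 -0.11  1.41]
```

```bash
python3 -m pendant '[{"turn":[0,0,0],"offset":[0,-0.1,1.2],"jaw":0.3},{"turn":[0,0,0],"offset":[0,0,0],"jaw":0.7},{"turn":[0,0,0],"offset":[0,0,0],"jaw":1},{"turn":[0,0,0],"offset":[0,0,0],"jaw":1},{"turn":[0,0,0],"offset":[0,0,0],"jaw":1},{"turn":[0,0,0],"offset":[0,0,0],"jaw":1},{"turn":[0,0,0],"offset":[0,0,0],"jaw":1},{"turn":[0,0,0],"offset":[0,0,0],"jaw":1},{"turn":[0,0,0],"offset":[0,0,0],"jaw":1},{"turn":[0,0,0],"offset":[0,0,0],"jaw":1},{"turn":[0,0,0],"offset":[0,0,0],"jaw":1},{"turn":[0,0,0],"offset":[0,0,0],"jaw":1}]'; python3 -m pendant '[{"turn":[0,0,0],"offset":[0,1,0],"jaw":1},{"turn":[0,0,0],"offset":[0,2,0],"jaw":1},{"turn":[0,0,0],"offset":[0,2.5,0],"jaw":1},{"turn":[0,0,0],"offset":[0,2.5,0],"jaw":1},{"turn":[0,0,0],"offset":[0,2.5,0],"jaw":1},{"turn":[0,0,0],"offset":[0,2.5,0],"jaw":1},{"turn":[0,0,0],"offset":[0,2.5,0],"jaw":1},{"turn":[0,0,0],"offset":[0,2.5,0],"jaw":1},{"turn":[0,0,0],"offset":[0,2.5,0],"jaw":1},{"turn":[0,0,0],"offset":[0,2.5,0],"jaw":1},{"turn":[0,0,0],"offset":[0,1.5,0],"jaw":1},{"turn":[0,0,0],"offset":[0,0,0],"jaw":1}]'
```

```text
time: 36.17
ee_pos: [0.4732, -0.091, 0.0727]
orientation: [-0.0, 0.026, 1.0, 0.001]
contact_force: [2.3, 5.1, 2.9]
width: 0.0121
grasp_force: 30.0
time: 37.17
ee_pos: [0.4843, 0.1557, 0.0727]
orientation: [-0.001, 0.024, 1.0, 0.0]
contact_force: [-4.4, 2.0, 5.7]
width: 0.0116
grasp_force: 30.0
```

Target about y=0.1787; continue in small steps to the stop.

```bash
python3 -m pendant '[{"turn":[0,0,0],"offset":[0,0.8,0],"jaw":1},{"turn":[0,0,0],"offset":[0,0.7,0],"jaw":1},{"turn":[0,0,0],"offset":[0,0.4,0],"jaw":1},{"turn":[0,0,0],"offset":[0,0,0],"jaw":1},{"turn":[0,0,0],"offset":[0,0,0],"jaw":1}]';  python3 -m pendant '[{"turn":[0,0,0],"offset":[0,0.4,0],"jaw":1},{"turn":[0,0,0],"offset":[0,0,0],"jaw":1},{"turn":[0,0,0],"offset":[0,0,0],"jaw":1}]'
```

```text
time: 37.58
ee_pos: [0.4851, 0.1721, 0.0727]
orientation: [-0.001, 0.025, 1.0, -0.0]
contact_force: [-4.6, 2.0, 5.3]
width: 0.0119
grasp_force: 30.0
time: 37.83
ee_pos: [0.4852, 0.1758, 0.0727]
orientation: [-0.001, 0.025, 1.0, -0.0]
contact_force: [-4.9, 2.0, 5.5]
width: 0.0116
grasp_force: 30.0
```

```bash
python3 -m pendant '[{"turn":[0,0,0],"offset":[0,0.3,0],"jaw":1},{"turn":[0,0,0],"offset":[0,0.3,0],"jaw":1},{"turn":[0,0,0],"offset":[0,0,0],"jaw":1},{"turn":[0,0,0],"offset":[0,0,0],"jaw":1}]'
```

```text
time: 38.17
ee_pos: [0.4853, 0.1788, 0.0726]
orientation: [-0.002, 0.025, 1.0, -0.003]
contact_force: [-3.7, -13.0, 8.1]
width: 0.0119
grasp_force: 30.0
```

Stop reached at y=0.1788 as predicted (-13 N). Release, lift clear, verify.

```bash
python3 -m pendant '[{"turn":[0,0,0],"offset":[0,-0.2,0],"jaw":0.6},{"turn":[0,0,0],"offset":[0,0,0],"jaw":0.5},{"turn":[0,0,0],"offset":[0,0,0],"jaw":0.4},{"turn":[0,0,0],"offset":[0,0,-2],"jaw":0.4},{"turn":[0,0,0],"offset":[0,0,-4],"jaw":0.2},{"turn":[0,0,0],"offset":[0,0,-4],"jaw":0},{"turn":[0,0,0],"offset":[0,0,-4],"jaw":0},{"turn":[0,0,0],"offset":[0,0,-4],"jaw":0},{"turn":[0,0,0],"offset":[0,0,0],"jaw":0},{"turn":[0,0,0],"offset":[0,0,0],"jaw":0}]'
python3 - <<'E'
from h import *
i,im=look("wrist",["guard_handle","jar_centre","tin_centre"],"w11.png")
for n,X,z in (("tin",(.4377,.1336),.04),("jar",(.4421,.2335),.05),("potR",(.5212,.1199),.036),("potL",(.5264,.2399),.036)): print(n,proj(i,np.r_[X,z]).round(0))
E
```

```text
time: 39.0
ee_pos: [0.4892, 0.1804, 0.2554]
orientation: [0.003, 0.025, 1.0, 0.001]
contact_force: [-0.5, 0.4, 0.8]
width: 0.075
grasp_force: 0.0
wrist guard_handle 0.77 [318. 213.] [0.4836 0.1801]
tin [274. 167.]
jar [365. 167.]
potR [269. 239.]
potL [370. 238.]
```

View pics/w11.png

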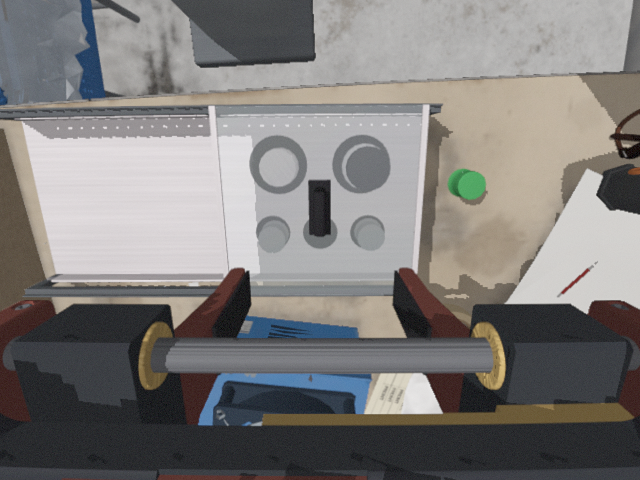

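The guard is shut (handle at (319,208)). Under it, the tin at (277,168), the jar at (367,168) and the pots at (273,235) and (369,234) are all on their pads. Handing in.

```bash
python3 -c "
from cell import robot
print(robot.hand_in())"
```

```text
the job is handed in; nothing more can be done
None
```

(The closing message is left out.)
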